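# Load the sprung cup carrier and lock the stack with its rod

### The job

Load the cups for the steriliser: take every white cup from the blue sheet and nest it, mouth down as it stands, over the taper of the sprung carrier, one on another, each fully seated and upright. When all are on, press the pile down to the bottom of the spring travel and let it rise again; only then take the retaining rod from its stand and put it down through the holes of the cups into the taper until its collar rests on the top cup. Leave the other things on the bench where they are.

Things in the scene. Friction and masses are not known exactly. Their poses are not given: they have to be found in the camera images.
- taper_base (a point): Carrier's sprung plate: point on the axis of its metal taper, at the taper's base on the plate's top; z up. The taper is shaped like a cup outside (62 mm high, diameter 72 mm at base, 41 mm at top, 20 mm hole down its axis, hollow below), so the first cup's mouth rests 18 mm above this point. Plate 88 mm wide.
- carrier_base (a point): Centre of the carrier's underside, on the bench; z up. Fixed round white housing, 104 mm diameter, 45 mm high, on a 132 mm foot. The sprung plate's top stands 67 mm above this point when empty and sinks straight down into the housing.
- plate (a joint): How far the sprung plate has sunk, in m: 0 = empty, at the top; 0.054 = on its bottom stop. Spring 280 N/m, damped: it sinks about 6 mm under each cup; holding a full pile at the stop takes about 4 to 12 N more by hand.
- rod_head (a point): Retaining rod: centre of its black round head (the grip), 26 mm diameter, 36 mm high; z points up the rod. Below the head a steel collar, 34 mm diameter, 6 mm thick, underside 24 mm below this point; then a 12 mm shaft 112 mm long. 0.12 kg. At home in the pile this point is 55 mm above the top cup's middle point.
- rod_tip (a point): Lower, tapered end of the retaining rod's shaft, on its axis, 136 mm below the head's centre. At the start the rod stands upright in a fixed grey stand block, 64 x 64 x 48 mm, its end 40 mm deep in a 15.5 mm hole.
- cup0_mid (a point): White tapered cup, one of 3 to 5 (absent: None), mouth down. 62 mm high, outer diameter 72 mm at the mouth (bottom), narrowing evenly to 41 mm at the closed end (top); 3 mm wall, 18 mm thick end with a 20 mm hole through its centre; 0.18 kg +-20 %, weighted rim. Point: on its axis half-way up, 31 mm above the mouth; z up the axis. A nested cup rests 18 mm above the one below, 1 to 2 mm play around.
- cup1_mid (a point): Another such cup; the same point and axes as cup0_mid.
- cup2_mid (a point): Another such cup; the same point and axes as cup0_mid.
- cup3_mid (a point): Another such cup; the same point and axes as cup0_mid.
- cup4_mid (a point): Another such cup; the same point and axes as cup0_mid.
- bottle_mid (a point): Bystander: amber glass bottle, 56 mm diameter, 150 mm high, standing; point on its axis 75 mm up.
- jar_mid (a point): Bystander: clear jar with a screw cap, 60 mm diameter, 60 mm high; point on its axis 30 mm up.
- casket_mid (a point): Bystander: flat steel instrument box with a wire handle, 106 x 186 mm, 65 mm high; point at its middle 23 mm up.
Mind the look-alikes: they are no part of the job. What is shaped like the part that bears cup3_mid but turquoise or yellow is not meant. What is shaped like the part that bears cup0_mid but green is not meant.

How it is judged:
On the way, in this order (a step that is already met when the one before it is completed fails the run):
1. every cup is nested on the taper, seated and upright, let go, with the plate floating off its stop (horizontal distance between each of cup0_mid, cup1_mid, cup2_mid, cup3_mid, cup4_mid and taper_base below 0.009 m and angle between each of cup0_mid, cup1_mid, cup2_mid, cup3_mid, cup4_mid's own z axis and vertical below 0.07 rad and (z of cup0_mid in the frame of taper_base between 0.045 and 0.053 m or z of cup0_mid in the frame of taper_base between 0.063 and 0.071 m or z of cup0_mid in the frame of taper_base between 0.081 and 0.089 m or z of cup0_mid in the frame of taper_base between 0.099 and 0.107 m or z of cup0_mid in the frame of taper_base between 0.117 and 0.125 m) and (z of cup1_mid in the frame of taper_base between 0.045 and 0.053 m or z of cup1_mid in the frame of taper_base between 0.063 and 0.071 m or z of cup1_mid in the frame of taper_base between 0.081 and 0.089 m or z of cup1_mid in the frame of taper_base between 0.099 and 0.107 m or z of cup1_mid in the frame of taper_base between 0.117 and 0.125 m) and (z of cup2_mid in the frame of taper_base between 0.045 and 0.053 m or z of cup2_mid in the frame of taper_base between 0.063 and 0.071 m or z of cup2_mid in the frame of taper_base between 0.081 and 0.089 m or z of cup2_mid in the frame of taper_base between 0.099 and 0.107 m or z of cup2_mid in the frame of taper_base between 0.117 and 0.125 m) and (z of cup3_mid in the frame of taper_base between 0.045 and 0.053 m or z of cup3_mid in the frame of taper_base between 0.063 and 0.071 m or z of cup3_mid in the frame of taper_base between 0.081 and 0.089 m or z of cup3_mid in the frame of taper_base between 0.099 and 0.107 m or z of cup3_mid in the frame of taper_base between 0.117 and 0.125 m) and (z of cup4_mid in the frame of taper_base between 0.045 and 0.053 m or z of cup4_mid in the frame of taper_base between 0.063 and 0.071 m or z of cup4_mid in the frame of taper_base between 0.081 and 0.089 m or z of cup4_mid in the frame of taper_base between 0.099 and 0.107 m or z of cup4_mid in the frame of taper_base between 0.117 and 0.125 m) and contact force between the fingers and cup0 below 0.05 N and contact force between the fingers and cup1 below 0.05 N and contact force between the fingers and cup2 below 0.05 N and contact force between the fingers and cup3 below 0.05 N and contact force between the fingers and cup4 below 0.05 N and value of joint plate below 0.044 m), for 0.2 s.
2. the nested pile is pressed down to the bottom stop, with the rod not yet in (horizontal distance between each of cup0_mid, cup1_mid, cup2_mid, cup3_mid, cup4_mid and taper_base below 0.009 m and angle between each of cup0_mid, cup1_mid, cup2_mid, cup3_mid, cup4_mid's own z axis and vertical below 0.07 rad and (z of cup0_mid in the frame of taper_base between 0.045 and 0.053 m or z of cup0_mid in the frame of taper_base between 0.063 and 0.071 m or z of cup0_mid in the frame of taper_base between 0.081 and 0.089 m or z of cup0_mid in the frame of taper_base between 0.099 and 0.107 m or z of cup0_mid in the frame of taper_base between 0.117 and 0.125 m) and (z of cup1_mid in the frame of taper_base between 0.045 and 0.053 m or z of cup1_mid in the frame of taper_base between 0.063 and 0.071 m or z of cup1_mid in the frame of taper_base between 0.081 and 0.089 m or z of cup1_mid in the frame of taper_base between 0.099 and 0.107 m or z of cup1_mid in the frame of taper_base between 0.117 and 0.125 m) and (z of cup2_mid in the frame of taper_base between 0.045 and 0.053 m or z of cup2_mid in the frame of taper_base between 0.063 and 0.071 m or z of cup2_mid in the frame of taper_base between 0.081 and 0.089 m or z of cup2_mid in the frame of taper_base between 0.099 and 0.107 m or z of cup2_mid in the frame of taper_base between 0.117 and 0.125 m) and (z of cup3_mid in the frame of taper_base between 0.045 and 0.053 m or z of cup3_mid in the frame of taper_base between 0.063 and 0.071 m or z of cup3_mid in the frame of taper_base between 0.081 and 0.089 m or z of cup3_mid in the frame of taper_base between 0.099 and 0.107 m or z of cup3_mid in the frame of taper_base between 0.117 and 0.125 m) and (z of cup4_mid in the frame of taper_base between 0.045 and 0.053 m or z of cup4_mid in the frame of taper_base between 0.063 and 0.071 m or z of cup4_mid in the frame of taper_base between 0.081 and 0.089 m or z of cup4_mid in the frame of taper_base between 0.099 and 0.107 m or z of cup4_mid in the frame of taper_base between 0.117 and 0.125 m) and value of joint plate above 0.049 m and horizontal distance between rod_tip and taper_base above 0.06 m), for 0.1 s.
3. the pile is let up again and the rod is down through the cups, its collar on the top one (horizontal distance between each of cup0_mid, cup1_mid, cup2_mid, cup3_mid, cup4_mid and taper_base below 0.009 m and angle between each of cup0_mid, cup1_mid, cup2_mid, cup3_mid, cup4_mid's own z axis and vertical below 0.07 rad and (z of cup0_mid in the frame of taper_base between 0.045 and 0.053 m or z of cup0_mid in the frame of taper_base between 0.063 and 0.071 m or z of cup0_mid in the frame of taper_base between 0.081 and 0.089 m or z of cup0_mid in the frame of taper_base between 0.099 and 0.107 m or z of cup0_mid in the frame of taper_base between 0.117 and 0.125 m) and (z of cup1_mid in the frame of taper_base between 0.045 and 0.053 m or z of cup1_mid in the frame of taper_base between 0.063 and 0.071 m or z of cup1_mid in the frame of taper_base between 0.081 and 0.089 m or z of cup1_mid in the frame of taper_base between 0.099 and 0.107 m or z of cup1_mid in the frame of taper_base between 0.117 and 0.125 m) and (z of cup2_mid in the frame of taper_base between 0.045 and 0.053 m or z of cup2_mid in the frame of taper_base between 0.063 and 0.071 m or z of cup2_mid in the frame of taper_base between 0.081 and 0.089 m or z of cup2_mid in the frame of taper_base between 0.099 and 0.107 m or z of cup2_mid in the frame of taper_base between 0.117 and 0.125 m) and (z of cup3_mid in the frame of taper_base between 0.045 and 0.053 m or z of cup3_mid in the frame of taper_base between 0.063 and 0.071 m or z of cup3_mid in the frame of taper_base between 0.081 and 0.089 m or z of cup3_mid in the frame of taper_base between 0.099 and 0.107 m or z of cup3_mid in the frame of taper_base between 0.117 and 0.125 m) and (z of cup4_mid in the frame of taper_base between 0.045 and 0.053 m or z of cup4_mid in the frame of taper_base between 0.063 and 0.071 m or z of cup4_mid in the frame of taper_base between 0.081 and 0.089 m or z of cup4_mid in the frame of taper_base between 0.099 and 0.107 m or z of cup4_mid in the frame of taper_base between 0.117 and 0.125 m) and ((z of rod_head in the frame of cup0_mid between 0.051 and 0.059 m and horizontal distance between rod_head and cup0_mid below 0.012 m) or (z of rod_head in the frame of cup1_mid between 0.051 and 0.059 m and horizontal distance between rod_head and cup1_mid below 0.012 m) or (z of rod_head in the frame of cup2_mid between 0.051 and 0.059 m and horizontal distance between rod_head and cup2_mid below 0.012 m) or (z of rod_head in the frame of cup3_mid between 0.051 and 0.059 m and horizontal distance between rod_head and cup3_mid below 0.012 m) or (z of rod_head in the frame of cup4_mid between 0.051 and 0.059 m and horizontal distance between rod_head and cup4_mid below 0.012 m)) and angle between rod_head's own z axis and vertical below 0.1 rad and horizontal distance between rod_tip and taper_base below 0.012 m and z of rod_tip in the frame of taper_base below 0.052 m and value of joint plate below 0.047 m), for 0.2 s.
At the end, for the whole second after the job is handed in: Every cup present is nested: within 9 mm of the taper's axis, tilted under 0.07 rad, within 4 mm of a nesting height (18 mm per cup); plate off its stop (under 0.047); rod upright (0.1 rad), its end inside the taper, its collar on the top cup within 4 mm; all at rest (all of step 3 and linear speed of each of cup0, cup1, cup2, cup3, cup4, rod below 0.02 m/s); the robot touches nothing.
It fails at once if the amber bottle is moved or tipped (distance of bottle_mid from where it was at the start of the episode above 0.03 m or angle between bottle_mid's own z axis and vertical above 0.5 rad).
It fails at once if the jar is moved or tipped (distance of jar_mid from where it was at the start of the episode above 0.03 m or angle between jar_mid's own z axis and vertical above 0.5 rad).
It fails at once if the steel instrument box is moved or tipped (distance of casket_mid from where it was at the start of the episode above 0.03 m or angle between casket_mid's own z axis and vertical above 0.5 rad).
Of cup0, cup1, cup2, cup3, cup4 only 3 to 5 are there at a start; the rules pass over those that are not, and their reading is None.
At some moment in a run one of cup0, cup1, cup2, cup3, cup4 may be knocked a few centimetres aside while the robot is not near it.
It also fails if it takes over 210 s, if anything falls off the work surface, if the arm or the gripper's body presses on something with over 40 N, if the wrist force passes 120 N, or if a joint passes its speed limit or range.

### The arm

A 7-joint arm with a two-finger parallel gripper is mounted at the origin on the work surface. World frame = base frame: x ahead of the robot, y to its left, z up, the work surface at z = 0. Lengths are in m, angles in rad, forces in N, time in s.
With the tool pointing down it reaches from about 0.425 to 0.925 m from the base axis. Payload 6.8 kg.
Tool frame: the origin (TCP) lies at the very end of the fingers, on their centre line; the grasp point (between the pads) lies 19 mm behind it; y points along the fingers, z is the direction in which the jaws open and shut, and the axes are right-handed (so a half turn about y gives the same grasp; the last joint's range is limited). The gripper opens to 85 mm and grips with 20 to 120 N. Pads are 22 mm wide; open, the fingers measure 114 mm over their backs; the gripper's body (76 mm by 85 mm) begins 54 mm behind the grasp point. The pads swing forward as they close: fully open they stand 13 mm farther back than shut.
Start: joints at [1.189, 0.477, 0.022, 1.555, -0.011, 1.109, -0.083], TCP at [0.183, -0.65, 0.231] pointing down, gripper open.
Joint ranges: [-2.96, 2.96], [-0.34, 2.1], [-1.41, 1.46], [0.24, 2.44], [-1.37, 4.51], [0.17, 1.92], [-2.96, 2.96]. Speed limits (rad/s): [2.39, 2.39, 3.14, 3.14, 3.14, 3.14, 3.14].

### API

Orientations are given as a rotation vector (axis times angle).
In Python, from bench import r gives the robot as it stands.
- The arm moves only by the tool drive_tool, never from a script. Its argument "series" is a list of rows, each a list of 7 numbers: the shift along the tool's x, y, z in mm, then the turn, a rotation vector about the tool's x, y, z in degrees, then the finger opening in mm, from 0 to 85.4. In form: [[tx, ty, tz, wx, wy, wz, grip], ...]. A call has 1 to 5 rows; each row is the pose to reach, as a shift and turn from the pose measured when the call began, along the tool's axes at that moment; what a row does not reach only later rows make up. A row lasts 1/10 s, in which the tool goes at most 50 mm and 8.59 degrees, less where a joint would pass 70% of its speed; a pose out of reach is approached as far as the arm can. A call with a gripper value outside its range is refused whole. The fingers move at their own pace and stop on an object; "squeeze" is the grip in N (left out, the last holds). Time passes only in rows, so rows that repeat a pose let the fingers close. It gives the time, the measured TCP pose, the force and the opening at its end, in the units of the state.
- r.get_obs(): the state, without advancing time (a new reading comes with each control period).
- r.grab_frame(name): name is "scene" or "top"; returns a dict with "frame" (420x560x3 uint8, blue, green, red), "intrinsics" (3x3 intrinsics, pixels), "rvec" (rotation vector, rad) and "tvec" (3), from world to camera coordinates, as OpenCV has them. Camera axes: x right, y down, z forward; pixel columns grow to the right and rows downward; lengths in m; the calibration is good to about 2 mm. A picture is of the moment at which its call begins. There is no depth.
- r.hand_in(): hands the job in, once; it reports no verdict.
The state is a dict: "clock": time; "joints": joint angles; "qvel": joint speeds; "tau": joint torques, N m; "tcp_pos": TCP position; "orientation": TCP orientation; "contact_force": force on the tool from outside, world axes, zero at the start; "moment": the same for the moment, N m; "grip_width": finger opening in m.
Only numpy, scipy, OpenCV 4.12 (cv2) and the standard library are available. Lean on these libraries where they do the work, as an engineer would, in place of code of your own. Each camera call takes 0.05 s, during which the arm holds its last target.

## Working session

There is one attempt and no reset: what is moved stays moved. The work goes in short steps, Python scripts to look and compute and a tool call to move; the robot and the scene stay as the last step left them, time stands still between calls to the robot, and variables do not carry over. Pictures are saved under pics/ and viewed, and the job is handed in when it is done.

Besides the shell and the picture viewer there is one more tool, called after ">>>" as a command line: name --pt "numbers of a row" for each row, then --argument value for the rest. drive_tool: Moves the arm, as the interface text tells. Its arguments: {"type":"object","properties":{"series":{"type":"array","items":{"type":"array","items":{"type":"number"}}},"squeeze":{"type":"number"}},"required":["series"]}

```bash
ls; mkdir -p pics; cat > h.py <<'E'
import numpy as np, cv2
from bench import r
def snap(name,tag):
    f=r.grab_frame(name); cv2.imwrite(f'pics/{tag}.png',f['frame']); 
    np.savez(f'pics/{tag}.npz',**{k:np.array(v) for k,v in f.items()}); return f
def ray(f,u,v):
    R=cv2.Rodrigues(np.array(f['rvec'],float))[0]; t=np.array(f['tvec'],float).ravel()
    K=np.array(f['intrinsics']); d=R.T@np.linalg.solve(K,[u,v,1.]); return -R.T@t,d
def onz(f,u,v,z):
    o,d=ray(f,u,v); return o+d*(z-o[2])/d[2]
def proj(f,p):
    return cv2.projectPoints(np.array(p,float).reshape(-1,1,3),np.array(f['rvec'],float),np.array(f['tvec'],float),np.array(f['intrinsics'],float),None)[0].reshape(-1,2)
E
python3 - <<'E'
from h import *
for n in('scene','top'):
    f=snap(n,n+'0'); print(n,ray(f,280,210),f['intrinsics'])
o=r.get_obs(); print(o)
print(cv2.Rodrigues(np.array(o['orientation']))[0])
E
```

```text
pics
scene (array([1.37695379, 0.55409874, 0.77295186]), array([-0.66864442, -0.52964314, -0.52199987])) [[477.63090495   0.         275.4498271 ]
 [  0.         477.63090495 209.72410473]
 [  0.           0.           1.        ]]
top (array([ 0.40802364, -0.09278367,  1.23417046]), array([ 0.10627078, -0.0146355 , -0.99424479])) [[423.70522332   0.         280.38744954]
 [  0.         423.70522332 207.69726695]
 [  0.           0.           1.        ]]
{'clock': 0.1, 'joints': array([ 1.18889723,  0.47776184,  0.02233742,  1.55634215, -0.01148027,
        1.10934563, -0.08311268]), 'qvel': array([-2.95902218e-04, -2.81518545e-03,  8.70742132e-04, -8.18114098e-04,
        9.29208210e-05, -5.13199555e-04, -5.54593037e-04]), 'tau': array([ 5.36973224e-03, -5.97765219e+01,  1.61427900e+00, -2.81955296e+01,
        1.28297601e-02,  4.98217531e-03, -3.27848745e-06]), 'tcp_pos': array([ 0.18235195, -0.6493343 ,  0.2303975 ]), 'orientation': array([-0.28628267,  2.07685098, -2.07331676]), 'contact_force': array([ 0.3882734 , -0.06782418,  0.10154211]), 'moment': array([ 0.02361165,  0.02510379, -0.04907944]), 'grip_width': 0.0853632674921864}
[[-9.62744909e-01 -6.03363958e-04  2.70410569e-01]
 [-2.70411204e-01  1.62004272e-03 -9.62743557e-01]
 [ 1.42808091e-04 -9.99998506e-01 -1.72284425e-03]]
```

View pics/scene0.png

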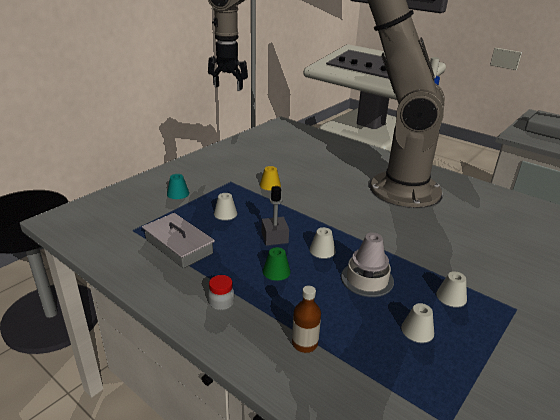

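View pics/top0.png

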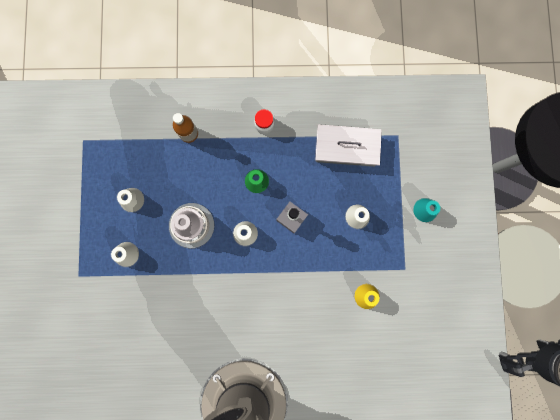

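Two views show four white cups (top pixels about (358,216), (245,234), (125,254) and (131,200)). The look-alikes are green (256,181), turquoise (427,210) and yellow (367,296). I'll enlarge a crop to confirm.

```bash
cat >> h.py <<'E'
def rims(f,zt=0.062,verbose=False):
    """dark hole blobs surrounded by white: returns hole centres"""
    im=f['frame']; hsv=cv2.cvtColor(im,cv2.COLOR_BGR2HSV)
    w=((hsv[...,1]<60)&(hsv[...,2]>150)).astype(np.uint8)
    return w
E
python3 - <<'E'
from h import *
im=cv2.imread('pics/top0.png')
c=cv2.resize(im[150:290,90:400],None,fx=2.55,fy=2.55,interpolation=cv2.INTER_CUBIC); cv2.imwrite('pics/topcrop.png',c)
im=cv2.imread('pics/scene0.png')
c=cv2.resize(im[170:350,200:480],None,fx=2.8,fy=2.8,interpolation=cv2.INTER_CUBIC); cv2.imwrite('pics/scenecrop.png',c)
E
```

```text
(no output)
```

View pics/topcrop.png

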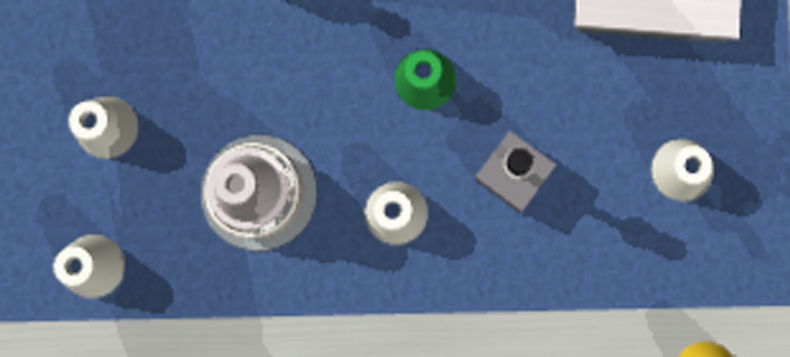

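View pics/scenecrop.png

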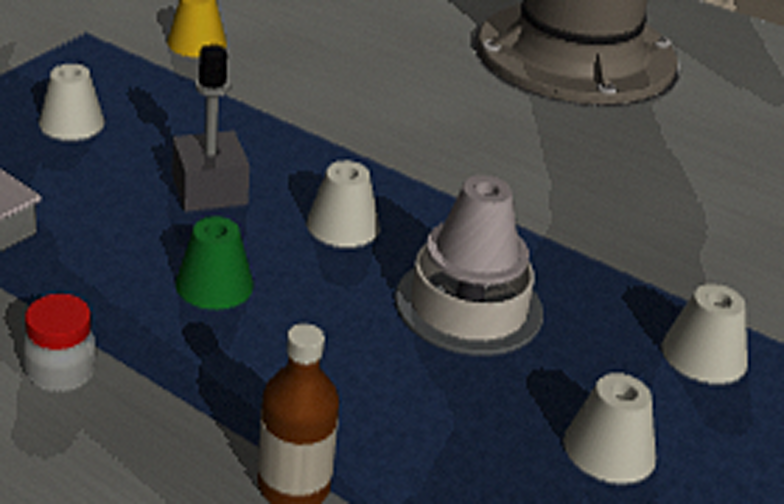

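The crops confirm four white cups on the sheet. The pinkish-grey cone at (182,222) is the carrier's taper. Next I'll measure the hole centres.

```bash
cat >> h.py <<'E'
def hole(f,u,v,z,half=9,k=8,area=None):
    """centre of dark hole near pixel -> refined pixel, radius(m), world point"""
    g=cv2.cvtColor(f['frame'],cv2.COLOR_BGR2GRAY)
    x0,y0=int(u)-half,int(v)-half
    c=cv2.resize(g[y0:y0+2*half+1,x0:x0+2*half+1],None,fx=k,fy=k,interpolation=cv2.INTER_CUBIC)
    t,_=cv2.threshold(c,0,255,cv2.THRESH_OTSU)
    best=None
    for th in (t,t+15,t+30,t-15):
        m=(c<th).astype(np.uint8)
        cs,_=cv2.findContours(m,cv2.RETR_LIST,cv2.CHAIN_APPROX_NONE)
        for q in cs:
            a=cv2.contourArea(q)
            if a<8*k*k*0.8 or a>110*k*k: continue
            x,y,w,h=cv2.boundingRect(q)
            if x<=1 or y<=1 or x+w>=c.shape[1]-1 or y+h>=c.shape[0]-1: continue
            M=cv2.moments(q); cx,cy=M['m10']/a/1,M['m01']/a
            px=x0+(cx+.5)/k-.5; py=y0+(cy+.5)/k-.5
            d=np.hypot(px-u,py-v)
            if best is None or d<best[0]-1: best=(d,px,py,np.sqrt(a/np.pi)/k,th)
        if best: break
    if best is None: return None
    _,px,py,rad,th=best
    o,dd=ray(f,px,py); P=onz(f,px,py,z)
    return dict(px=(round(px,2),round(py,2)),r_mm=round(1000*rad*np.linalg.norm(P-o)/f['intrinsics'][0][0],1),P=P.round(4),rng=round(float(np.hypot(*P[:2])),3))
E
python3 - <<'E'
from h import *
ld=lambda n:dict(np.load(f'pics/{n}0.npz'))
T,S=ld('top'),ld('scene')
for n,u,v,z in [('A',362,215,.062),('B',244,232.5,.062),('C',119,254,.062),('D',124.5,197.5,.062),('taper',182.5,222,.129)]:
    h=hole(T,u,v,z); print(n,h)
    if h:
        p=proj(S,h['P'])[0]; print('   scene proj',p.round(1), hole(S,p[0],p[1],z))
E
```

```text
A {'px': (361.13, 214.29), 'r_mm': np.float64(8.8), 'P': array([ 0.517 , -0.3358,  0.062 ]), 'rng': 0.616}
   scene proj [225.4 196.7] None
B {'px': (243.49, 231.99), 'r_mm': np.float64(9.6), 'P': array([ 0.4742, -0.0079,  0.062 ]), 'rng': 0.474}
   scene proj [324.3 232.2] {'px': (326.14, 231.81), 'r_mm': np.float64(3.8), 'P': array([ 0.4694, -0.0054,  0.062 ]), 'rng': 0.469}
C {'px': (118.35, 253.94), 'r_mm': np.float64(10.1), 'P': array([0.4209, 0.3347, 0.062 ]), 'rng': 0.538}
   scene proj [457.2 277.6] {'px': (458.4, 277.58), 'r_mm': np.float64(6.1), 'P': array([0.4188, 0.3369, 0.062 ]), 'rng': 0.537}
D {'px': (124.17, 196.71), 'r_mm': np.float64(10.0), 'P': array([0.5787, 0.3221, 0.062 ]), 'rng': 0.662}
   scene proj [422.8 310.5] {'px': (424.39, 310.55), 'r_mm': np.float64(5.6), 'P': array([0.5767, 0.3247, 0.062 ]), 'rng': 0.662}
taper {'px': (181.42, 221.49), 'r_mm': np.float64(9.7), 'P': array([0.5009, 0.1486, 0.129 ]), 'rng': 0.522}
   scene proj [374.3 238.3] {'px': (372.03, 236.64), 'r_mm': np.float64(5.9), 'P': array([0.4982, 0.141 , 0.129 ]), 'rng': 0.518}
```

```bash
cat >> h.py <<'E'
from scipy.spatial.transform import Rotation as Ro
def plan(x,y,z,a=0.):
    """tool-frame shift (mm) and turn (deg) to TCP x,y,z, jaws along azimuth a deg, tool down"""
    o=r.get_obs(); R0=Ro.from_rotvec(o['orientation']); p=np.array(o['tcp_pos'])
    zt=np.array([np.cos(np.radians(a)),np.sin(np.radians(a)),0]); yt=np.array([0,0,-1.]); xt=np.cross(yt,zt)
    R1=Ro.from_matrix(np.c_[xt,yt,zt])
    print('t',round(float(o['clock']),1),'tcp',p.round(4),'shift',(1000*R0.inv().apply(np.array([x,y,z])-p)).round(1),'turn',np.degrees((R0.inv()*R1).as_rotvec()).round(1),'F',np.round(o['contact_force'],1),'w',round(1000*o['grip_width'],1))
E
python3 -c "
from h import *
plan(.517,-.336,.2)"
```

```text
t 0.1 tcp [ 0.1824 -0.6493  0.2304] shift [-406.9   30.7 -211.1] turn [  0.1 -74.3  -0.1] F [ 0.4 -0.1  0.1] w 85.4
```

>>> drive_tool --pt "-407 30 -211 0 -74 0 85" --pt "-407 30 -211 0 -74 0 85" --pt "-407 30 -211 0 -74 0 85" --pt "-407 30 -211 0 -74 0 85" --pt "-407 30 -211 0 -74 0 85" --squeeze 40

```text
clock: 0.6
tcp_pos: [0.3654, -0.4775, 0.2143]
orientation: [-0.902, 1.597, -1.594]
contact_force: [-0.8, -1.4, 0.5]
grip_width: 0.0853
```

```bash
python3 -c "
from h import *
plan(.517,-.336,.15)"
```

```text
t 0.6 tcp [ 0.3654 -0.4775  0.2143] shift [-199.3   64.4   57.1] turn [  0.  -31.   -0.1] F [-0.8 -1.4  0.5] w 85.3
```

>>> drive_tool --pt "-199 64 57 0 -31 0 85" --pt "-199 64 57 0 -31 0 85" --pt "-199 64 57 0 -31 0 85" --pt "-199 64 57 0 -31 0 85" --pt "-199 64 57 0 -31 0 85"

```text
clock: 1.1
tcp_pos: [0.52, -0.3302, 0.1488]
orientation: [-1.21, 1.205, -1.198]
contact_force: [0.4, 0.3, 0.3]
grip_width: 0.0848
```

```bash
python3 - <<'E'
from h import *
plan(.517,-.336,.025)
S=snap('scene','s1');T=snap('top','t1')
c=cv2.resize(S['frame'][100:310,130:410],None,fx=2.8,fy=2.8); cv2.imwrite('pics/s1c.png',c)
E
```

```text
t 1.1 tcp [ 0.52   -0.3302  0.1488] shift [  6.4 123.8  -3. ] turn [ 0.   0.6 -0.3] F [0.4 0.3 0.3] w 84.8
```

View pics/s1c.png

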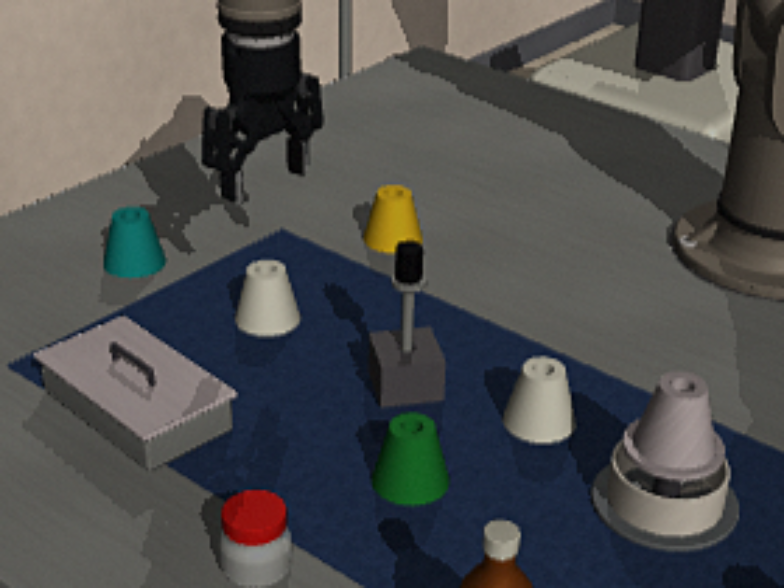

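The gripper hangs above cup A (crop (267,300)), jaws along x. The steel box stays clear.

>>> drive_tool --pt "6 20 -3 0 1 0 85" --pt "6 70 -3 0 1 0 85" --pt "6 110 -3 0 1 0 85" --pt "6 123 -3 0 1 0 85" --pt "6 124 -3 0 1 0 85"

```text
clock: 1.7
tcp_pos: [0.5139, -0.3377, 0.0235]
orientation: [-1.203, 1.224, -1.212]
contact_force: [0.2, 0.1, 0.6]
grip_width: 0.0847
```

>>> drive_tool --pt "0 0 0 0 0 0 50" --pt "0 0 0 0 0 0 40" --pt "0 0 0 0 0 0 40" --pt "0 0 0 0 0 0 40" --pt "0 0 0 0 0 0 40"

```text
clock: 2.2
tcp_pos: [0.5163, -0.339, 0.0269]
orientation: [-1.201, 1.219, -1.217]
contact_force: [0.3, 0.3, 7.5]
grip_width: 0.0534
```

>>> drive_tool --pt "0 0 0 0 0 0 40" --pt "0 0 0 0 0 0 40" --pt "0 0 0 0 0 0 40"

```text
clock: 2.5
tcp_pos: [0.5164, -0.3392, 0.0273]
orientation: [-1.201, 1.219, -1.217]
contact_force: [-0.4, -0.6, -0.1]
grip_width: 0.0531
```

```bash
python3 - <<'E'
from h import *
plan(.517,-.336,.025)
S=snap('scene','s2')
c=cv2.resize(S['frame'][100:310,130:410],None,fx=2.8,fy=2.8); cv2.imwrite('pics/s2c.png',c)
E
```

```text
t 2.5 tcp [ 0.5164 -0.3392  0.0273] shift [-3.2  2.3  0.6] turn [-0.1 -0.7 -0.1] F [-0.4 -0.6 -0.1] w 53.1
```

View pics/s2c.png

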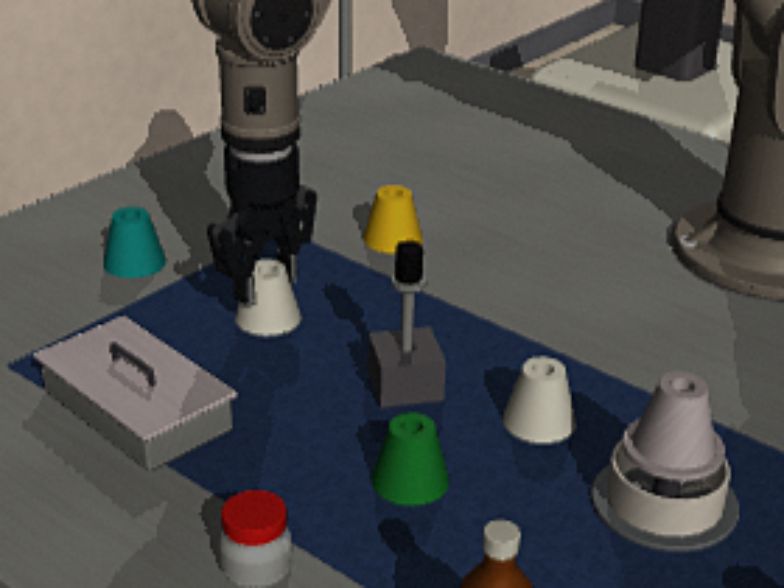

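Gripped at 53 mm opening, which matches the cup's diameter at 38 mm height. Lifting.

>>> drive_tool --pt "0 -10 0 0 0 0 40" --pt "0 -40 0 0 0 0 40" --pt "0 -80 0 0 0 0 40" --pt "0 -130 0 0 0 0 40" --pt "0 -180 0 0 0 0 40"

```text
clock: 3.05
tcp_pos: [0.5155, -0.3392, 0.2091]
orientation: [-1.201, 1.22, -1.216]
contact_force: [1.3, 0.0, -1.8]
grip_width: 0.0533
```

```bash
python3 - <<'E'
from h import *
plan(.501,.146,.23)
S=snap('scene','s3')
cv2.imwrite('pics/s3c.png',cv2.resize(S['frame'][60:270,130:410],None,fx=2.8,fy=2.8))
E
```

```text
t 3.0 tcp [ 0.5155 -0.3392  0.2091] shift [-485.   -19.4  -20.5] turn [-0.  -0.7 -0.2] F [ 1.3  0.  -1.8] w 53.3
```

View pics/s3c.png

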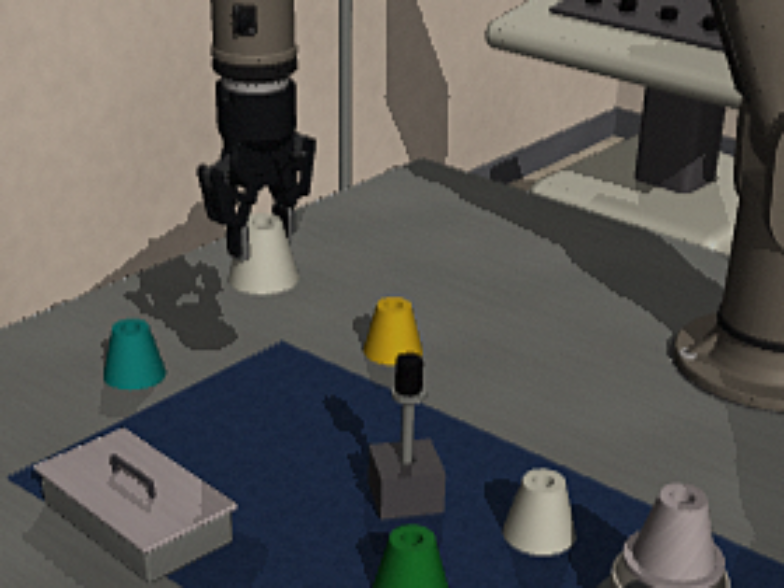

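Cup A is held upright. I'll lift a bit more to clear the rod and carry it across.

>>> drive_tool --pt "-20 -28 -2 0 0 0 40" --pt "-65 -30 -5 0 0 0 40" --pt "-110 -30 -8 0 0 0 40" --pt "-155 -30 -12 0 0 0 40" --pt "-200 -30 -15 0 0 0 40"

```text
clock: 3.6
tcp_pos: [0.5063, -0.1392, 0.2482]
orientation: [-1.198, 1.208, -1.227]
contact_force: [0.4, 0.6, -2.3]
grip_width: 0.0529
```

>>> drive_tool --pt "-45 0 0 0 0 0 40" --pt "-90 0 0 0 0 0 40" --pt "-135 0 0 0 0 0 40" --pt "-180 0 0 0 0 0 40" --pt "-220 0 0 0 0 0 40"

```text
clock: 4.1
tcp_pos: [0.5084, 0.0832, 0.2477]
orientation: [-1.198, 1.207, -1.227]
contact_force: [1.4, -0.6, -1.4]
grip_width: 0.0527
```

```bash
python3 - <<'E'
from h import *
plan(.501,.146,.22)
E
```

```text
t 4.1 tcp [0.5084 0.0832 0.2477] shift [-62.8  27.3  -8.5] turn [-0.7 -0.7  0.3] F [ 1.4 -0.6 -1.4] w 52.7
```

>>> drive_tool --pt "-30 27 -4 0 -0.7 0 40" --pt "-63 40 -8 -0.7 -0.7 0 40" --pt "-63 50 -8 -0.7 -0.7 0 40" --pt "-63 50 -8 -0.7 -0.7 0 40"

```text
clock: 4.5
tcp_pos: [0.5004, 0.1462, 0.196]
orientation: [-1.217, 1.207, -1.21]
contact_force: [-0.5, -0.5, -1.0]
grip_width: 0.053
```

```bash
python3 - <<'E'
from h import *
plan(.501,.146,.2)
S=snap('scene','s4');T=snap('top','t4')
a=cv2.resize(S['frame'][120:320,280:480],None,fx=2.9,fy=2.9)
b=cv2.resize(T['frame'][170:270,130:230],None,fx=2,fy=2)
a[:200,:200]=b
cv2.imwrite('pics/s4c.png',a)
E
```

```text
t 4.5 tcp [0.5004 0.1462 0.196 ] shift [ 0.3 -4.   0.6] turn [0.2 0.2 0.3] F [-0.5 -0.5 -1. ] w 53.0
```

View pics/s4c.png

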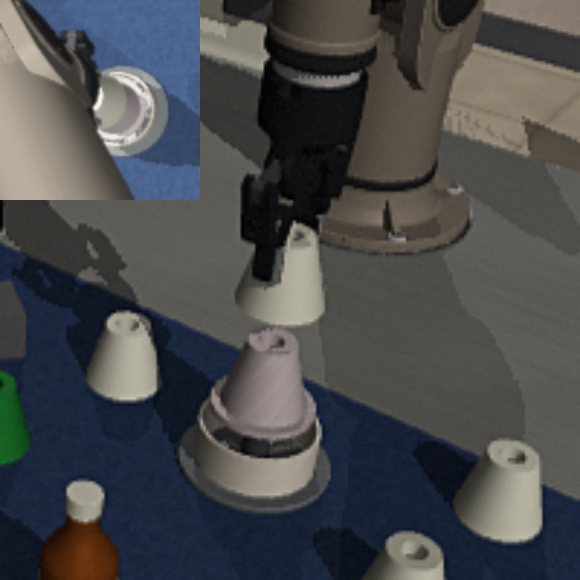

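```bash
python3 - <<'E'
from h import *
S=dict(np.load('pics/s4.npz'))
for z in (.067,.129,.169,.231): print(z,proj(S,[.501,.1486,z]).round(1))
print(proj(S,[[.5004,.1462,.169],[.5004,.1522,.169]]).round(1))
# edges of taper, cup on rows: bright mask extents
hsv=cv2.cvtColor(S['frame'],cv2.COLOR_BGR2HSV)
for row in (222,226,250,256,262,268,282,286,290):
    l=S['frame'][row,340:410].astype(int); m=np.where((l.min(1)>95)&(l.max(1)-l.min(1)<60))[0]+340; print(row,m.min(),m.max(),(m.min()+m.max())/2)
E
```

```text
0.067 [[370.9 259.2]]
0.129 [[374.2 238.4]]
0.169 [[376.5 224.3]]
0.231 [[380.2 201.3]]
[[375.7 223.8]
 [378.  224.7]]
222 368 391 379.5
226 366 391 378.5
250 366 383 374.5
256 353 386 369.5
262 355 388 371.5
268 350 390 370.0
282 357 387 372.0
286 355 385 370.0
290 364 379 371.5
```

Projections agree with the cup's mouth centre over the taper axis. Lowering onto the spring.

>>> drive_tool --pt "0 30 0 0 0 0 40" --pt "0 55 0 0 0 0 40" --pt "0 75 0 0 0 0 40" --pt "0 87 0 0 0 0 40" --pt "0 88 0 0 0 0 40"

```text
clock: 5.1
tcp_pos: [0.5015, 0.1436, 0.1089]
orientation: [-1.214, 1.209, -1.214]
contact_force: [-1.9, 0.9, 0.1]
grip_width: 0.053
```

```bash
python3 - <<'E'
from h import *
plan(.501,.146,.108)
S=snap('scene','s5')
a=cv2.resize(S['frame'][120:320,280:480],None,fx=2.9,fy=2.9)
cv2.imwrite('pics/s5c.png',a)
E
```

```text
t 5.1 tcp [0.5015 0.1436 0.1089] shift [-2.4  0.9 -0.5] turn [ 0.1 -0.1  0.3] F [-1.9  0.9  0.1] w 53.0
```

View pics/s5c.png

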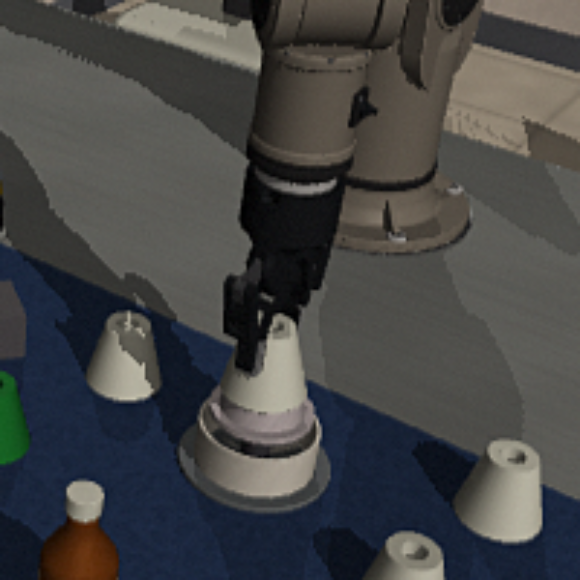

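Seated: the white cup's mouth is about 18 mm above the plate. Releasing and rising.

>>> drive_tool --pt "0 0 0 0 0 0 85" --pt "0 0 0 0 0 0 85" --pt "0 0 0 0 0 0 85" --pt "0 -15 0 0 0 0 85" --pt "0 -45 0 0 0 0 85"

```text
clock: 5.65
tcp_pos: [0.5006, 0.1437, 0.1545]
orientation: [-1.216, 1.21, -1.213]
contact_force: [1.4, -0.7, 0.3]
grip_width: 0.0851
```

>>> drive_tool --pt "0 -45 0 0 0 0 85" --pt "40 -60 -5 0 0 0 85" --pt "85 -60 -15 0 0 0 85" --pt "130 -60 -25 0 0 0 85" --pt "152 -60 -27 0 0 0 85"

```text
clock: 6.15
tcp_pos: [0.4726, -0.0119, 0.2169]
orientation: [-1.216, 1.212, -1.218]
contact_force: [-0.3, 1.3, 0.2]
grip_width: 0.0849
```

```bash
python3 - <<'E'
from h import *
S=snap('scene','s6');T=snap('top','t6')
plan(.474,-.008,.025)
for n,u,v,z in [('C',118.4,254,.062),('D',124.2,196.7,.062),('pile',181.4,221.5,.141)]: print(n,hole(T,u,v,z))
b=cv2.resize(T['frame'][140:300,90:300],None,fx=3.7,fy=3.7); cv2.imwrite('pics/t6c.png',b)
cv2.imwrite('pics/s6c.png',cv2.resize(S['frame'][120:320,280:480],None,fx=2.9,fy=2.9))
E
```

```text
t 6.2 tcp [ 0.4734 -0.0118  0.2167] shift [ -5.4 191.7   1.2] turn [ 0.2 -0.4  0.5] F [0.6 0.2 0.8] w 85.1
C {'px': (118.35, 253.94), 'r_mm': np.float64(10.0), 'P': array([0.4209, 0.3347, 0.062 ]), 'rng': 0.538}
D {'px': (124.13, 196.63), 'r_mm': np.float64(10.1), 'P': array([0.5789, 0.3222, 0.062 ]), 'rng': 0.663}
pile {'px': (181.31, 220.42), 'r_mm': np.float64(9.4), 'P': array([0.5027, 0.1462, 0.141 ]), 'rng': 0.524}
```

View pics/t6c.png

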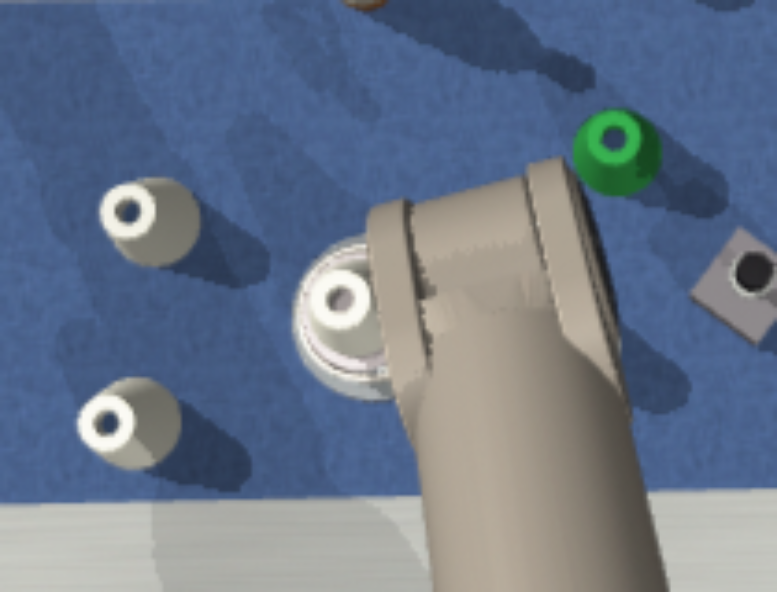

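View pics/s6c.png

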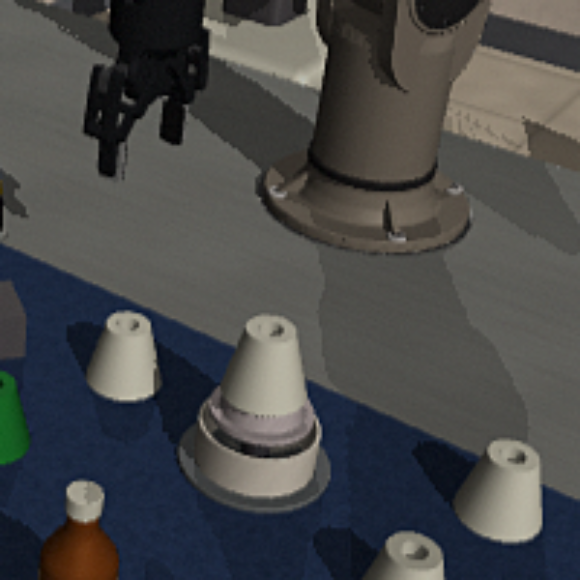

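Cup A is well seated (hole at top pixel (181.3,220.4), axis about (0.502,0.147)), and B hasn't moved. Next, B.

>>> drive_tool --pt "-6 40 1 0 0 0 85" --pt "-6 90 1 0 0 0 85" --pt "-6 140 1 0 0 0 85" --pt "-6 180 1 0 0 0 85" --pt "-6 191 1 0 0 0 85"

```text
clock: 6.75
tcp_pos: [0.4717, -0.0064, 0.0231]
orientation: [-1.218, 1.216, -1.215]
contact_force: [-1.0, 0.1, -0.2]
grip_width: 0.0849
```

>>> drive_tool --pt "0 0 0 0 0 0 50" --pt "0 0 0 0 0 0 40" --pt "0 0 0 0 0 0 40" --pt "0 0 0 0 0 0 40" --pt "0 0 0 0 0 0 40"

```text
clock: 7.25
tcp_pos: [0.4734, -0.0058, 0.0254]
orientation: [-1.215, 1.213, -1.217]
contact_force: [-2.6, 1.5, 7.9]
grip_width: 0.0534
```

>>> drive_tool --pt "0 0 0 0 0 0 40" --pt "0 -10 0 0 0 0 40" --pt "0 -50 0 0 0 0 40" --pt "0 -100 0 0 0 0 40" --pt "0 -150 0 0 0 0 40"

```text
clock: 7.75
tcp_pos: [0.4733, -0.0046, 0.1777]
orientation: [-1.216, 1.214, -1.216]
contact_force: [1.2, -0.9, -1.9]
grip_width: 0.053
```

```bash
python3 - <<'E'
from h import *
plan(.502,.147,.25)
E
```

```text
t 7.8 tcp [ 0.4733 -0.0046  0.1777] shift [-151.2  -73.5   27.5] turn [ 0.3 -0.3  0.4] F [ 1.2 -0.9 -1.9] w 53.0
```

>>> drive_tool --pt "-20 -40 5 0 0 0 40" --pt "-65 -45 12 0 0 0 40" --pt "-110 -45 20 0 0 0 40" --pt "-153 -45 28 0 0 0 40" --pt "-153 -40 28 0 0 0 40"

```text
clock: 8.25
tcp_pos: [0.5026, 0.1562, 0.2189]
orientation: [-1.213, 1.207, -1.207]
contact_force: [0.1, 0.7, -1.4]
grip_width: 0.0529
```

```bash
python3 - <<'E'
from h import *
plan(.502,.149,.122)
S=snap('scene','s7')
print(proj(S,[[.502,.147,.2],[.502,.147,.14]]).round(1))
a=cv2.resize(S['frame'][120:320,280:480],None,fx=2.9,fy=2.9)
cv2.imwrite('pics/s7c.png',a)
E
```

```text
t 8.2 tcp [0.5026 0.1562 0.2189] shift [ 7.  96.9 -0.4] turn [0.1 0.2 0.1] F [ 0.1  0.7 -1.4] w 52.9
[[377.5 212.9]
 [374.1 234.5]]
```

View pics/s7c.png

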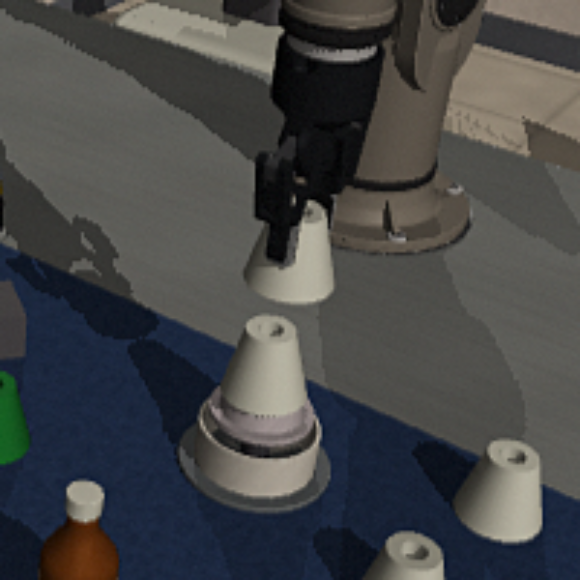

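>>> drive_tool --pt "8 15 -1 0 0 0 40" --pt "8 40 -1 0 0 0 40" --pt "8 65 -1 0 0 0 40" --pt "8 88 -1 0 0 0 40" --pt "8 100 -1 0 0 0 40"

```text
clock: 8.8
tcp_pos: [0.5007, 0.143, 0.1167]
orientation: [-1.215, 1.211, -1.211]
contact_force: [2.0, 4.2, 2.6]
grip_width: 0.0531
```

```bash
python3 - <<'E'
from h import *
plan(.502,.149,.119)
S=snap('scene','s8')
a=cv2.resize(S['frame'][120:320,280:480],None,fx=2.9,fy=2.9)
cv2.imwrite('pics/s8c.png',a)
E
```

```text
t 8.8 tcp [0.5007 0.143  0.1167] shift [-6.  -2.3  1.3] turn [ 0.2 -0.   0.2] F [2.  4.2 2.6] w 53.1
```

View pics/s8c.png

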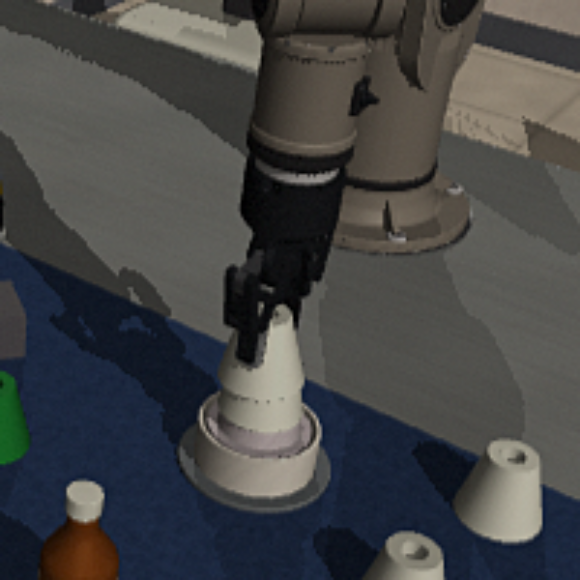

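>>> drive_tool --pt "-5 0 1 0 0 0 40" --pt "-5 0 1 0 0 0 40" --pt "-5 0 1 0 0 0 85" --pt "-5 0 1 0 0 0 85" --pt "-5 0 1 0 0 0 85"

```text
clock: 9.35
tcp_pos: [0.5014, 0.1478, 0.1161]
orientation: [-1.216, 1.211, -1.211]
contact_force: [-0.1, 0.0, 0.7]
grip_width: 0.0853
```

>>> drive_tool --pt "0 -10 0 0 0 0 85" --pt "0 -50 0 0 0 0 85" --pt "0 -95 0 0 0 0 85" --pt "-40 -100 0 0 0 0 85" --pt "-80 -100 0 0 0 0 85"

```text
clock: 9.85
tcp_pos: [0.5038, 0.2283, 0.219]
orientation: [-1.21, 1.211, -1.216]
contact_force: [0.2, 0.2, 0.2]
grip_width: 0.085
```

```bash
python3 - <<'E'
from h import *
S=snap('scene','s9');T=snap('top','t9')
plan(.421,.335,.2)
for n,u,v,z in [('C',118.4,254,.062),('D',124.2,196.7,.062),('pile',181.4,220,.153)]: print(n,hole(T,u,v,z))
cv2.imwrite('pics/t9c.png',cv2.resize(T['frame'][140:300,90:300],None,fx=3.7,fy=3.7))
cv2.imwrite('pics/s9c.png',cv2.resize(S['frame'][120:350,280:510],None,fx=2.6,fy=2.6))
E
```

```text
t 9.9 tcp [0.5009 0.2347 0.2179] shift [-100.8   18.1  -79.1] turn [ 0.2  0.4 -0. ] F [-0.1  0.8 -0.1] w 85.2
C None
D {'px': (118.43, 191.06), 'r_mm': np.float64(9.4), 'P': array([0.5949, 0.3383, 0.062 ]), 'rng': 0.684}
pile {'px': (180.89, 220.61), 'r_mm': np.float64(9.7), 'P': array([0.5012, 0.1447, 0.153 ]), 'rng': 0.522}
```

View pics/t9c.png

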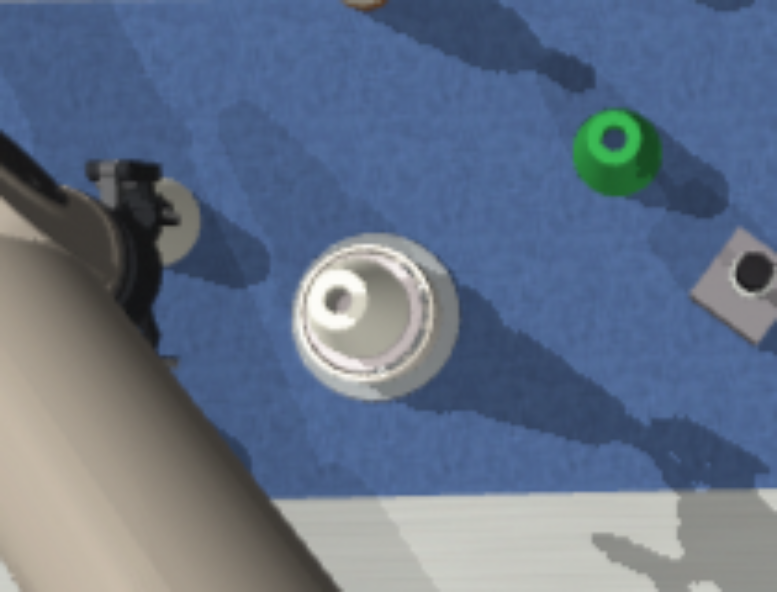

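View pics/s9c.png

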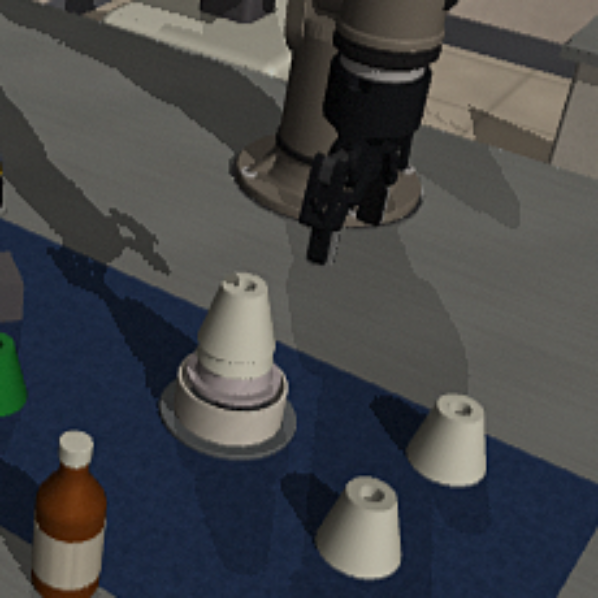

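Two are nested, and C and D are unmoved in the scene view (holes at about (457,276) and (423,308)). On to C.

>>> drive_tool --pt "-40 0 -35 0 0 0 85" --pt "-80 10 -70 0 0 0 85" --pt "-101 30 -79 0 0 0 85" --pt "-101 70 -79 0 0 0 85" --pt "-101 90 -79 0 0 0 85"

```text
clock: 10.45
tcp_pos: [0.4193, 0.335, 0.1264]
orientation: [-1.218, 1.205, -1.201]
contact_force: [0.4, 0.0, -0.2]
grip_width: 0.085
```

```bash
python3 - <<'E'
from h import *
plan(.421,.335,.025)
S=snap('scene','s10')
cv2.imwrite('pics/s10c.png',cv2.resize(S['frame'][120:350,280:510],None,fx=2.6,fy=2.6))
E
```

```text
t 10.4 tcp [0.4193 0.335  0.1264] shift [ -0.2 101.4   2.2] turn [0.3 0.6 0.1] F [ 0.4  0.  -0.2] w 85.0
```

View pics/s10c.png

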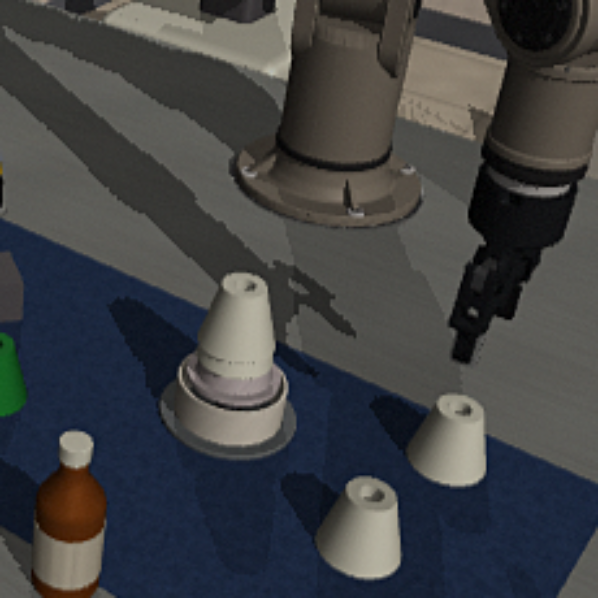

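>>> drive_tool --pt "0 40 2 0 0 0 85" --pt "0 80 2 0 0 0 85" --pt "0 100 2 0 0 0 85" --pt "0 101 2 0 0 0 85" --pt "0 101 2 0 0 0 60"

```text
clock: 11.0
tcp_pos: [0.4206, 0.3329, 0.0239]
orientation: [-1.221, 1.207, -1.203]
contact_force: [-0.1, -0.6, -0.0]
grip_width: 0.0731
```

>>> drive_tool --pt "0 0 0 0 0 0 40" --pt "0 0 0 0 0 0 40" --pt "0 0 0 0 0 0 40" --pt "0 0 0 0 0 0 40" --pt "0 0 0 0 0 0 40"

```text
clock: 11.5
tcp_pos: [0.4226, 0.3339, 0.0265]
orientation: [-1.216, 1.206, -1.204]
contact_force: [1.3, -0.1, 4.8]
grip_width: 0.0538
```

>>> drive_tool --pt "0 -10 0 0 0 0 40" --pt "0 -50 0 0 0 0 40" --pt "0 -100 0 0 0 0 40" --pt "0 -150 0 0 0 0 40" --pt "0 -195 0 0 0 0 40"

```text
clock: 12.0
tcp_pos: [0.4229, 0.3345, 0.2255]
orientation: [-1.214, 1.204, -1.203]
contact_force: [1.1, 0.1, -1.7]
grip_width: 0.0537
```

```bash
python3 - <<'E'
from h import *
plan(.502,.147,.25)
S=snap('scene','s11')
cv2.imwrite('pics/s11c.png',cv2.resize(S['frame'][120:350,280:510],None,fx=2.6,fy=2.6))
E
```

```text
t 12.0 tcp [0.4229 0.3345 0.2255] shift [188.1 -24.6  77.6] turn [0.1 0.5 0. ] F [ 1.1  0.1 -1.7] w 53.7
```

View pics/s11c.png

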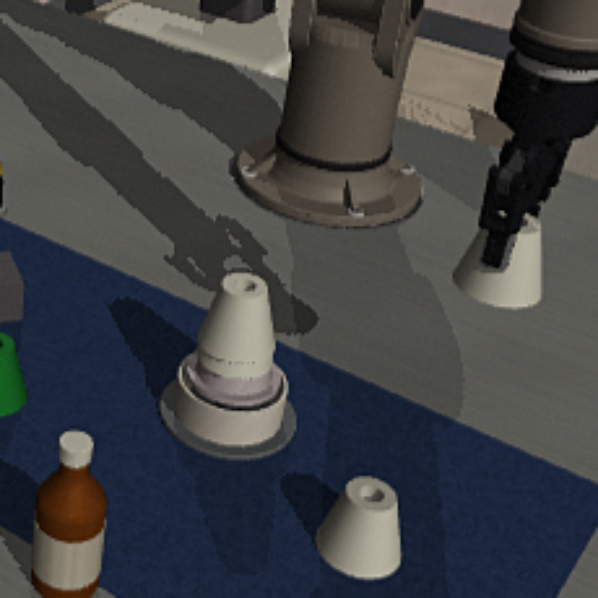

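>>> drive_tool --pt "30 -8 12 0 0 0 40" --pt "75 -10 30 0 0 0 40" --pt "120 -10 50 0 0 0 40" --pt "165 -10 68 0 0 0 40" --pt "187 -5 78 0 0 0 40"

```text
clock: 12.55
tcp_pos: [0.5065, 0.1465, 0.2386]
orientation: [-1.2, 1.202, -1.209]
contact_force: [-0.0, 0.3, -1.6]
grip_width: 0.0537
```

```bash
python3 - <<'E'
from h import *
plan(.502,.1455,.128)
S=snap('scene','s12');plan(.502,.1455,.128)
cv2.imwrite('pics/s12c.png',cv2.resize(S['frame'][120:320,280:480],None,fx=2.9,fy=2.9))
E
```

```text
t 12.6 tcp [0.5065 0.1465 0.2386] shift [  1.5 110.6  -5.6] turn [-0.6  0.2 -0.2] F [-0.   0.3 -1.6] w 53.7
t 12.6 tcp [0.5073 0.1433 0.2372] shift [ -1.9 109.2  -6.3] turn [-0.5 -0.  -0.1] F [ 2.2 -2.8 -2.1] w 53.8
```

View pics/s12c.png

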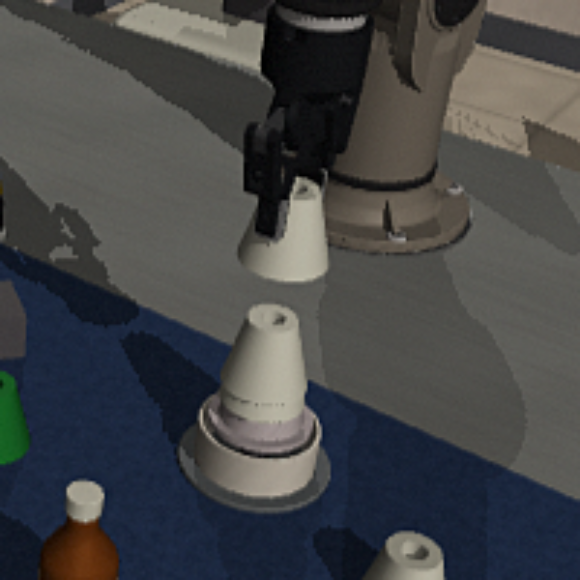

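>>> drive_tool --pt "-2 15 -6 -0.4 0 0 40" --pt "-2 40 -6 -0.4 0 0 40" --pt "-2 70 -6 -0.4 0 0 40" --pt "-2 95 -6 -0.4 0 0 40" --pt "-2 108 -6 -0.4 0 0 40"

```text
clock: 13.1
tcp_pos: [0.5006, 0.1461, 0.1275]
orientation: [-1.209, 1.21, -1.207]
contact_force: [-0.4, -1.0, 0.4]
grip_width: 0.0537
```

```bash
python3 - <<'E'
from h import *
S=snap('scene','s13');plan(.502,.1455,.128)
cv2.imwrite('pics/s13c.png',cv2.resize(S['frame'][120:320,280:480],None,fx=2.9,fy=2.9))
E
```

```text
t 13.2 tcp [0.5003 0.1457 0.1264] shift [ 0.2 -1.6  1.7] turn [ 0.1  0.  -0.1] F [ 1.  -1.4 -1.3] w 53.5
```

View pics/s13c.png

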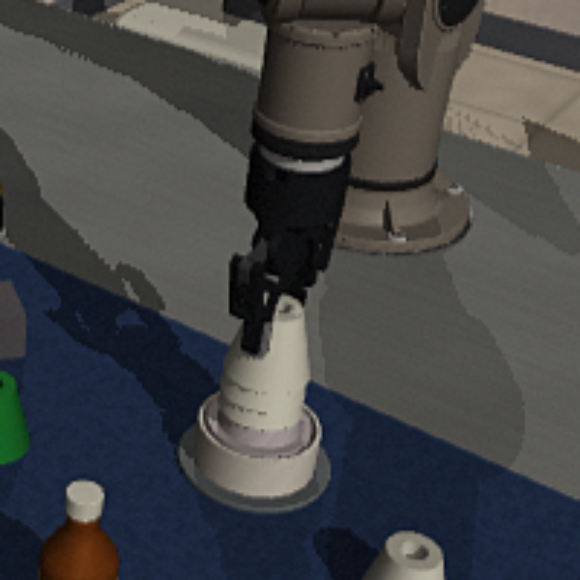

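>>> drive_tool --pt "0 0 0 0 0 0 85" --pt "0 0 0 0 0 0 85" --pt "0 0 0 0 0 0 85" --pt "0 -15 0 0 0 0 85" --pt "0 -55 0 0 0 0 85"

```text
clock: 13.65
tcp_pos: [0.4986, 0.1449, 0.1808]
orientation: [-1.215, 1.214, -1.204]
contact_force: [1.1, -0.6, 0.9]
grip_width: 0.085
```

>>> drive_tool --pt "0 -50 0 0 0 0 85" --pt "-40 -65 15 0 0 0 85" --pt "-85 -65 35 0 0 0 85" --pt "-130 -65 55 0 0 0 85" --pt "-170 -60 75 0 0 0 85"

```text
clock: 14.15
tcp_pos: [0.5749, 0.3176, 0.2436]
orientation: [-1.21, 1.213, -1.204]
contact_force: [0.4, -0.7, -0.0]
grip_width: 0.0851
```

```bash
python3 - <<'E'
from h import *
S=snap('scene','s14');T=snap('top','t14');plan(.579,.322,.025)
for n,u,v,z in [('D',124.2,196.7,.062),('pile',180,219.6,.165)]: print(n,hole(T,u,v,z))
cv2.imwrite('pics/t14c.png',cv2.resize(T['frame'][140:300,90:300],None,fx=3.7,fy=3.7))
cv2.imwrite('pics/s14c.png',cv2.resize(S['frame'][120:350,280:510],None,fx=2.6,fy=2.6))
E
```

```text
t 14.2 tcp [0.5735 0.3216 0.2413] shift [  0.9 216.2   7.1] turn [ 0.4  0.4 -0.3] F [-0.4 -0.5 -0.4] w 84.8
D {'px': (124.13, 196.63), 'r_mm': np.float64(10.1), 'P': array([0.5789, 0.3222, 0.062 ]), 'rng': 0.663}
pile {'px': (178.8, 220.58), 'r_mm': np.float64(10.0), 'P': array([0.5003, 0.1473, 0.165 ]), 'rng': 0.522}
```

View pics/t14c.png

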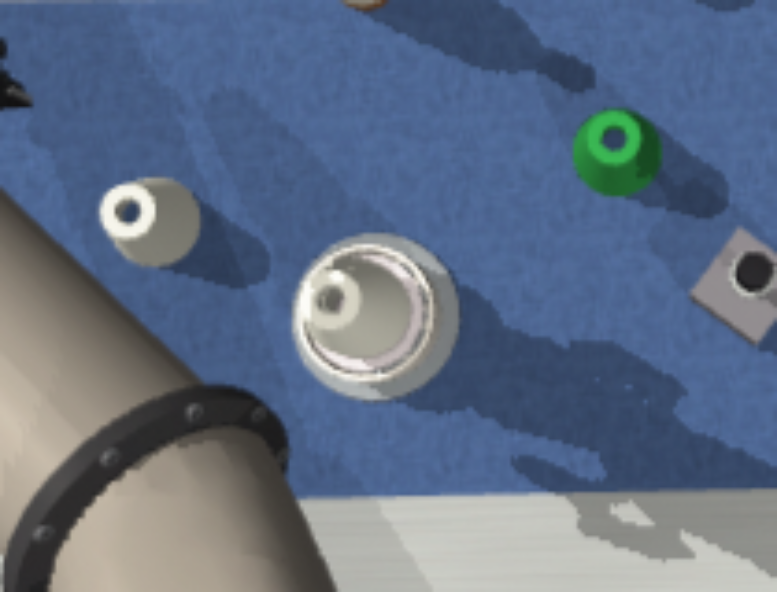

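View pics/s14c.png

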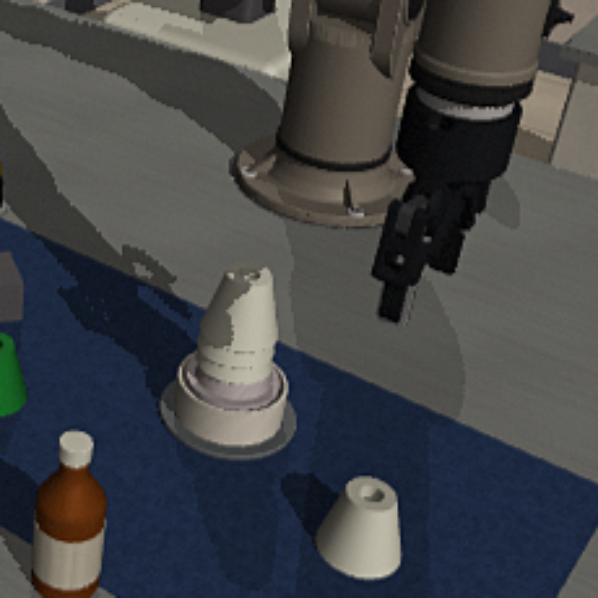

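Three are nested evenly with the axis at (0.500,0.147), and D is in place. Descending to D.

>>> drive_tool --pt "1 30 5 0 0 0 85" --pt "1 75 6 0 0 0 85" --pt "1 120 6 0 0 0 85" --pt "1 150 6 0 0 0 85" --pt "1 150 6 0 0 0 85"

```text
clock: 14.75
tcp_pos: [0.5763, 0.319, 0.0881]
orientation: [-1.221, 1.215, -1.196]
contact_force: [-1.2, -0.3, -0.1]
grip_width: 0.0849
```

```bash
python3 - <<'E'
from h import *
plan(.579,.322,.025)
E
```

```text
t 14.8 tcp [0.5763 0.319  0.0881] shift [-2.9 63.1  3.6] turn [ 0.8  0.4 -0.1] F [-1.2 -0.3 -0.1] w 84.9
```

>>> drive_tool --pt "-3 20 4 0.8 0.4 0 85" --pt "-3 50 4 0.8 0.4 0 85" --pt "-3 62 4 0.8 0.4 0 85" --pt "-3 62 4 0.8 0.4 0 85" --pt "-3 62 4 0.8 0.4 0 60"

```text
clock: 15.25
tcp_pos: [0.5805, 0.3228, 0.0282]
orientation: [-1.204, 1.21, -1.208]
contact_force: [1.1, 0.3, -0.2]
grip_width: 0.0728
```

>>> drive_tool --pt "0 0 0 0 0 0 40" --pt "0 0 0 0 0 0 40" --pt "0 0 0 0 0 0 40" --pt "0 0 0 0 0 0 40" --pt "0 0 0 0 0 0 40"

```text
clock: 15.75
tcp_pos: [0.5815, 0.3239, 0.0312]
orientation: [-1.201, 1.209, -1.209]
contact_force: [-2.5, -1.6, 9.6]
grip_width: 0.051
```

>>> drive_tool --pt "0 -10 0 0 0 0 40" --pt "0 -50 0 0 0 0 40" --pt "0 -100 0 0 0 0 40" --pt "0 -150 0 0 0 0 40" --pt "0 -200 0 0 0 0 40"

```text
clock: 16.25
tcp_pos: [0.5802, 0.3228, 0.2345]
orientation: [-1.2, 1.208, -1.208]
contact_force: [0.9, -0.4, -1.8]
grip_width: 0.0505
```

```bash
python3 - <<'E'
from h import *
S=snap('scene','s15')
plan(.501,.147,.25)
cv2.imwrite('pics/s15c.png',cv2.resize(S['frame'][120:350,280:510],None,fx=2.6,fy=2.6))
E
```

```text
t 16.3 tcp [0.5833 0.3259 0.2445] shift [178.9  -9.2 -82. ] turn [-1.  -0.1 -0.7] F [2.6 2.  4.8] w 50.4
```

View pics/s15c.png

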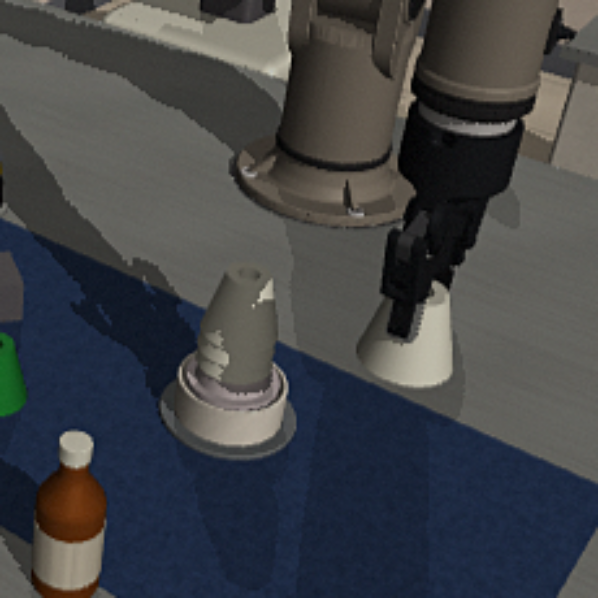

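>>> drive_tool --pt "30 -5 -14 0 0 0 40" --pt "75 -5 -34 0 0 0 40" --pt "120 -5 -55 0 0 0 40" --pt "160 -5 -74 0 0 0 40" --pt "178 0 -82 0 0 0 40"

```text
clock: 16.8
tcp_pos: [0.4999, 0.1439, 0.2416]
orientation: [-1.187, 1.204, -1.214]
contact_force: [0.3, 0.2, -2.1]
grip_width: 0.0509
```

>>> drive_tool --pt "0 0 0 0 0 0 40"

```text
clock: 16.9
tcp_pos: [0.4987, 0.1405, 0.2416]
orientation: [-1.187, 1.205, -1.219]
contact_force: [1.5, 0.6, -1.9]
grip_width: 0.0509
```

```bash
python3 - <<'E'
from h import *
S=snap('scene','s16');plan(.501,.1485,.145)
cv2.imwrite('pics/s16c.png',cv2.resize(S['frame'][120:320,280:480],None,fx=2.9,fy=2.9))
E
```

```text
t 16.9 tcp [0.4995 0.142  0.2423] shift [-5.8 97.3 -0.4] turn [-1.1 -0.4 -0.5] F [-0.2 -0.3 -1.9] w 50.7
```

View pics/s16c.png

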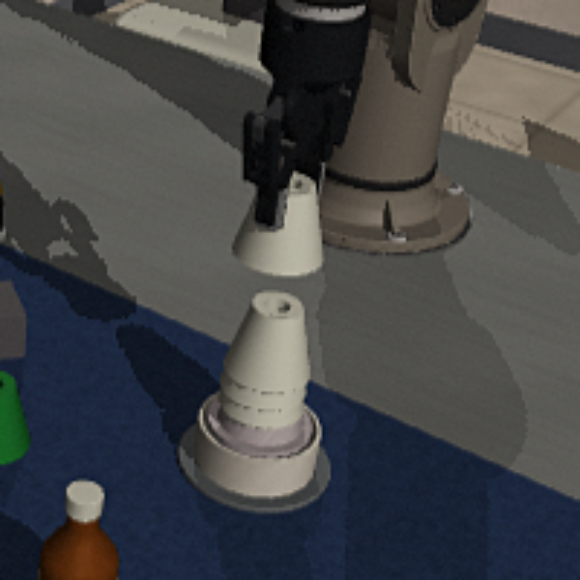

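>>> drive_tool --pt "-5 8 0 -1 -0.4 -0.5 40" --pt "-5 30 0 -1 -0.4 -0.5 40" --pt "-5 60 0 -1 -0.4 -0.5 40" --pt "-5 85 0 -1 -0.4 -0.5 40" --pt "-5 97 0 -1 -0.4 -0.5 40"

```text
clock: 17.45
tcp_pos: [0.5008, 0.1495, 0.1432]
orientation: [-1.212, 1.208, -1.207]
contact_force: [-2.2, -1.0, 1.9]
grip_width: 0.0507
```

```bash
python3 - <<'E'
from h import *
S=snap('scene','s17');plan(.501,.1485,.145)
cv2.imwrite('pics/s17c.png',cv2.resize(S['frame'][120:320,280:480],None,fx=2.9,fy=2.9))
E
```

```text
t 17.5 tcp [0.5002 0.1491 0.1423] shift [ 0.6 -2.7  0.8] turn [0.2 0.1 0. ] F [-1.6  0.6 -3.1] w 50.7
```

View pics/s17c.png

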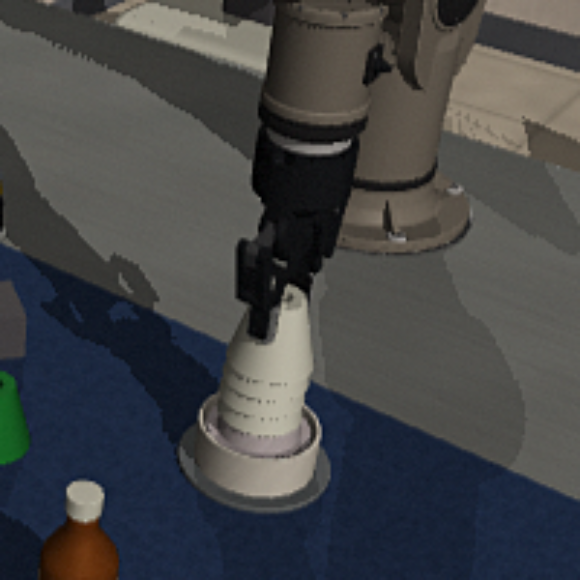

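>>> drive_tool --pt "0 0 0 0 0 0 85" --pt "0 0 0 0 0 0 85" --pt "0 0 0 0 0 0 85" --pt "0 -15 0 0 0 0 85" --pt "0 -55 0 0 0 0 85"

```text
clock: 18.0
tcp_pos: [0.4987, 0.1482, 0.1967]
orientation: [-1.218, 1.212, -1.205]
contact_force: [0.7, -0.8, 1.2]
grip_width: 0.0849
```

>>> drive_tool --pt "0 -45 0 0 0 0 85" --pt "40 -55 0 0 0 0 60" --pt "85 -55 0 0 0 0 30" --pt "130 -55 0 0 0 0 12" --pt "150 -55 0 0 0 0 12"

```text
clock: 18.5
tcp_pos: [0.4996, -0.0063, 0.2539]
orientation: [-1.215, 1.214, -1.212]
contact_force: [0.6, 2.3, 0.7]
grip_width: 0.0274
```

```bash
python3 - <<'E'
from h import *
S=snap('scene','s18');T=snap('top','t18');plan(.501,.147,.23)
for n,u,v,z in [('pile',178.5,219.6,.177)]: print(n,hole(T,u,v,z))
cv2.imwrite('pics/t18c.png',cv2.resize(T['frame'][140:300,90:300],None,fx=3.7,fy=3.7))
cv2.imwrite('pics/s18.png',S['frame'])
cv2.imwrite('pics/s18c.png',cv2.resize(S['frame'][120:320,280:480],None,fx=2.9,fy=2.9))
E
```

```text
t 18.6 tcp [ 0.4998 -0.0056  0.2536] shift [-152.7   23.     0.7] turn [ 0.3 -0.2  0.2] F [-0.2  0.  -0.4] w 12.6
pile {'px': (177.51, 220.31), 'r_mm': np.float64(9.7), 'P': array([0.5   , 0.1478, 0.177 ]), 'rng': 0.521}
```

View pics/t18c.png

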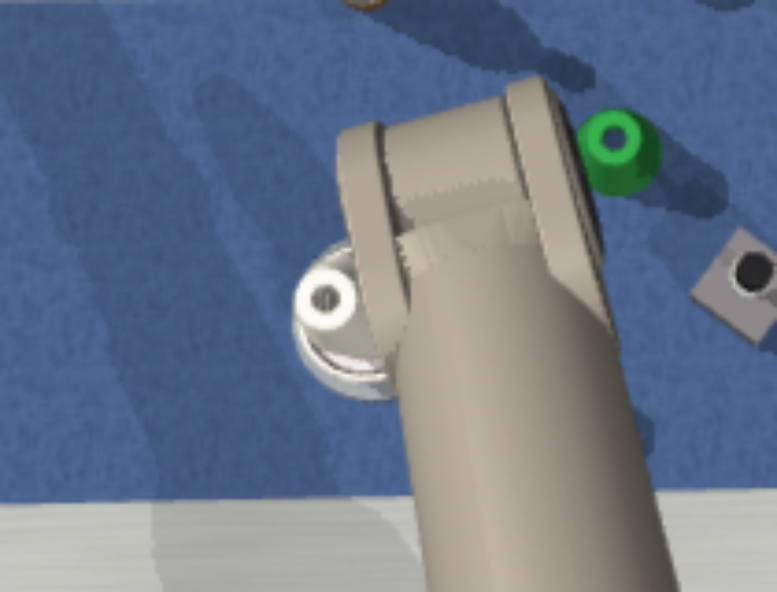

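View pics/s18c.png

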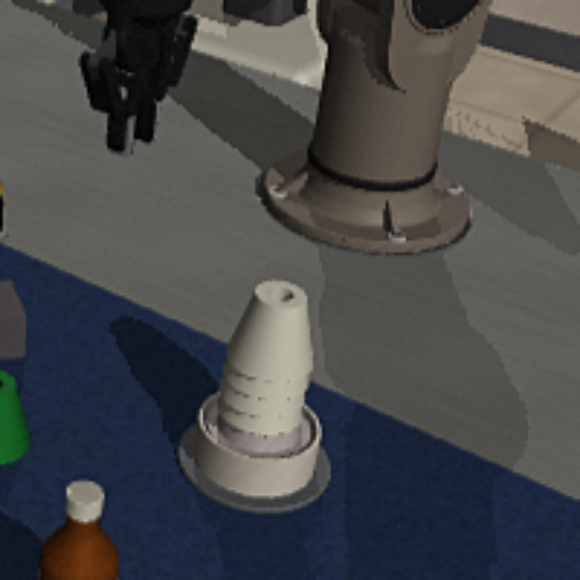

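View pics/s18.png

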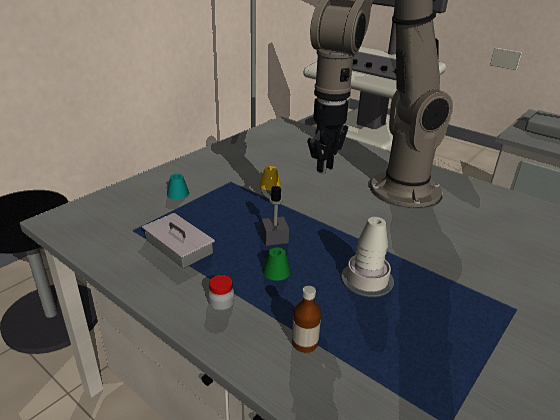

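All four are nested: the seams are evenly spaced, the pile hole is at (0.500,0.148), and no white cups are left on the sheet. Next I'll press with nearly closed fingers straddling the hole.

>>> drive_tool --pt "-40 0 0 0 0 0 12" --pt "-85 0 0 0 0 0 12" --pt "-130 10 0 0 0 0 12" --pt "-152 23 0 0 0 0 12" --pt "-152 23 0 0 0 0 12"

```text
clock: 19.1
tcp_pos: [0.4986, 0.1519, 0.2304]
orientation: [-1.217, 1.21, -1.204]
contact_force: [-0.3, -0.3, -0.3]
grip_width: 0.0121
```

>>> drive_tool --pt "0 0 0 0 0 0 12"

```text
clock: 19.2
tcp_pos: [0.4984, 0.1526, 0.2311]
orientation: [-1.217, 1.209, -1.203]
contact_force: [0.8, -0.7, -0.7]
grip_width: 0.0121
```

```bash
python3 - <<'E'
from h import *
S=snap('scene','s19');plan(.500,.148,.175)
cv2.imwrite('pics/s19c.png',cv2.resize(S['frame'][120:320,280:480],None,fx=2.9,fy=2.9))
E
```

```text
t 19.2 tcp [0.4984 0.153  0.2313] shift [ 5.  56.3  1.9] turn [0.3 0.3 0. ] F [-0.1  1.1 -0.1] w 12.0
```

View pics/s19c.png

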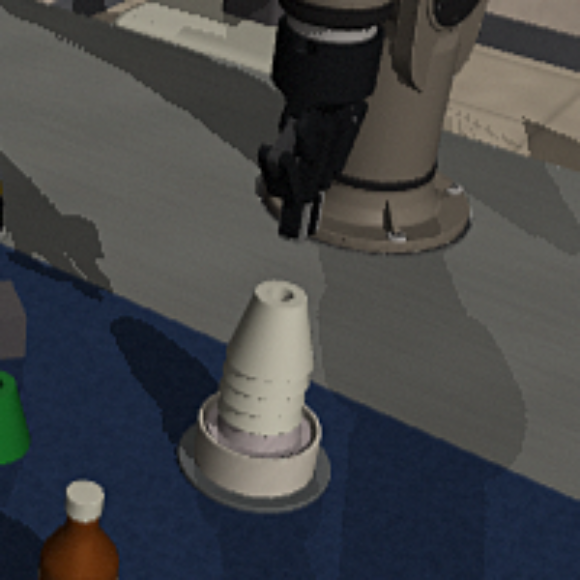

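>>> drive_tool --pt "4 15 2 0.3 0.3 0 12" --pt "4 35 2 0.3 0.3 0 12" --pt "4 50 2 0.3 0.3 0 12" --pt "4 50 2 0.3 0.3 0 12"

```text
clock: 19.65
tcp_pos: [0.4992, 0.1477, 0.18]
orientation: [-1.213, 1.211, -1.209]
contact_force: [0.5, -0.5, -0.0]
grip_width: 0.0119
```

```bash
python3 - <<'E'
from h import *
plan(.500,.148,.147)
E
```

```text
t 19.6 tcp [0.4992 0.1477 0.18  ] shift [-0.3 33.   0.9] turn [ 0.2 -0.   0.1] F [ 0.5 -0.5 -0. ] w 11.9
```

>>> drive_tool --pt "0 8 1 0 0 0 12" --pt "0 15 1 0 0 0 12" --pt "0 22 1 0 0 0 12" --pt "0 29 1 0 0 0 12" --pt "0 33 1 0 0 0 12"

```text
clock: 20.15
tcp_pos: [0.5014, 0.148, 0.1474]
orientation: [-1.21, 1.21, -1.21]
contact_force: [1.1, -1.1, 8.3]
grip_width: 0.0122
```

>>> drive_tool --pt "0 2 0 0 0 0 12" --pt "0 2 0 0 0 0 12"

```text
clock: 20.35
tcp_pos: [0.5023, 0.1484, 0.1471]
orientation: [-1.209, 1.208, -1.211]
contact_force: [-3.6, -2.7, 18.7]
grip_width: 0.0119
```

```bash
python3 - <<'E'
from h import *
S=snap('scene','s20');plan(.500,.148,.147)
cv2.imwrite('pics/s20c.png',cv2.resize(S['frame'][120:320,280:480],None,fx=2.9,fy=2.9))
E
```

```text
t 20.4 tcp [0.5022 0.1484 0.1471] shift [ 0.4  0.1 -2.2] turn [-0.1 -0.   0.1] F [-3.5 -2.6 18. ] w 12.3
```

View pics/s20c.png

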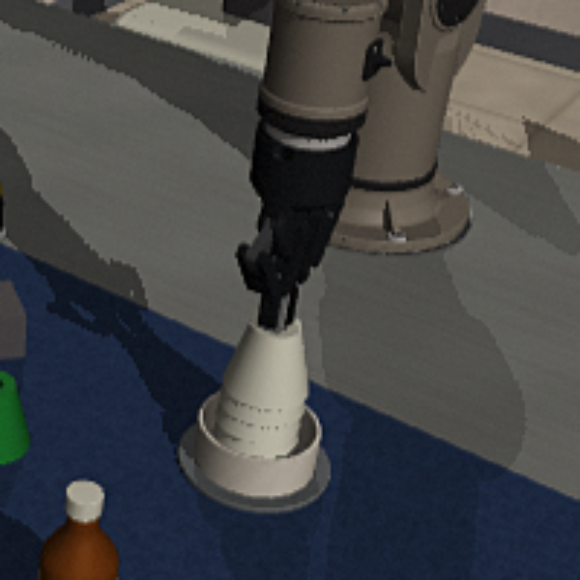

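The tip stopped at z=0.147, the expected stop height, while the force rose from 8 to 18 N, so the plate is on its stop. I'll hold briefly, then let it rise gently.

>>> drive_tool --pt "0 0 0 0 0 0 12" --pt "0 -6 0 0 0 0 12" --pt "0 -14 0 0 0 0 12" --pt "0 -22 0 0 0 0 12" --pt "0 -30 0 0 0 0 12"

```text
clock: 20.9
tcp_pos: [0.502, 0.1485, 0.1774]
orientation: [-1.209, 1.208, -1.211]
contact_force: [0.5, -0.3, -0.2]
grip_width: 0.0123
```

>>> drive_tool --pt "0 -20 0 0 0 0 12" --pt "0 -50 0 0 0 0 30" --pt "40 -75 0 0 0 0 60" --pt "85 -75 0 0 0 0 60" --pt "130 -75 0 0 0 0 60"

```text
clock: 21.4
tcp_pos: [0.5022, 0.0177, 0.2538]
orientation: [-1.208, 1.206, -1.211]
contact_force: [1.4, -0.3, 0.0]
grip_width: 0.0601
```

```bash
python3 - <<'E'
from h import *
S=snap('scene','s21');T=snap('top','t21');plan(.501,.147,.23)
for n,u,v,z in [('pile',177.5,220.3,.177)]: print(n,hole(T,u,v,z))
cv2.imwrite('pics/t21c.png',cv2.resize(T['frame'][190:240,265:330],None,fx=9,fy=9,interpolation=cv2.INTER_CUBIC))
cv2.imwrite('pics/s21c.png',cv2.resize(S['frame'][150:310,240:440],None,fx=3.6,fy=3.6,interpolation=cv2.INTER_CUBIC))
E
```

```text
t 21.5 tcp [0.5018 0.0113 0.2523] shift [-135.8   21.7   -2.2] turn [-0.  -0.6  0.3] F [0.2 0.4 0.9] w 59.9
pile {'px': (173.28, 221.64), 'r_mm': np.float64(12.5), 'P': array([0.4969, 0.1583, 0.177 ]), 'rng': 0.522}
```

View pics/t21c.png

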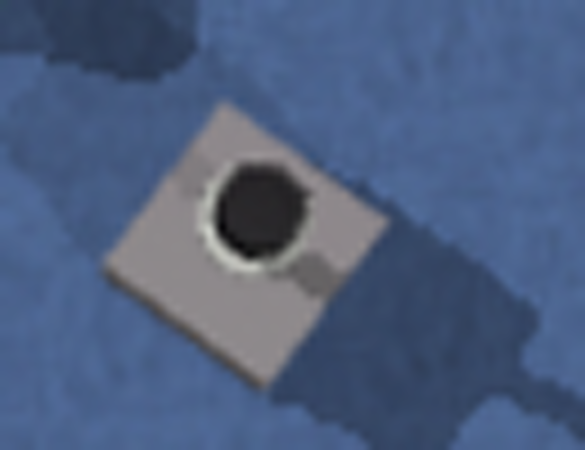

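View pics/s21c.png

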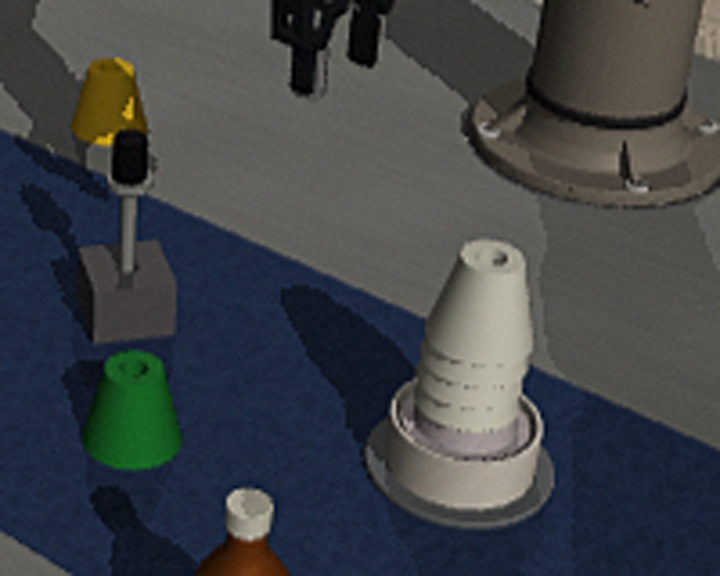

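The pile has risen again. The rod's black head is at top pixel (293,213) and scene pixel (276,194). Measuring it.

```bash
python3 - <<'E'
from h import *
T=dict(np.load('pics/t21.npz'));S=dict(np.load('pics/s21.npz'))
for z in(.162,.15):print(hole(T,293,213,z,half=11))
g=S['frame'].max(2)[180:206,268:286]; m=(g<45).astype(np.uint8)
n,l,st,c=cv2.connectedComponentsWithStats(m); i=1+np.argmax(st[1:,4]); print(c[i]+[268,180],st[i])
# triangulate head centre
pt=hole(T,293,213,.162,half=11)['px']; ps=c[i]+[268,180]
A=[];b=[]
for f,p in((T,pt),(S,ps)):
    o,d=ray(f,*p); d/=np.linalg.norm(d); M=np.eye(3)-np.outer(d,d); A.append(M); b.append(M@o)
print(np.linalg.lstsq(np.vstack(A),np.hstack(b),rcond=None)[0])
# shaft from scene: pixel at row ~ 216
row=S['frame'][216,262:290].max(1); print(row)
print(proj(S,[[.527,-.146,.144],[.527,-.146,.08]]))
E
```

```text
{'px': (293.49, 212.93), 'r_mm': np.float64(13.4), 'P': array([ 0.5145, -0.1427,  0.162 ]), 'rng': 0.534}
{'px': (293.49, 212.93), 'r_mm': np.float64(13.6), 'P': array([ 0.5157, -0.1433,  0.15  ]), 'rng': 0.535}
[275.59859155 193.26056338] [  3   6  10  16 142]
[ 0.51632326 -0.14388594  0.1465776 ]
[ 65  63  61  67  64  67  66  69  64  63  66  36  88 105 110  63  64  65
  68  64  65  64  63  63  61  61  63  64]
[[272.58480389 195.33297781]
 [272.06847484 215.7394489 ]]
```

Head at about (0.515,-0.143). Triangulated height is 0.147 against 0.144 expected, and the radius is 13.4 mm against 13, so both fit. Moving to it.

>>> drive_tool --pt "40 0 4 0 0 0 70" --pt "85 0 8 0 0 0 70" --pt "130 10 12 0 0 0 70" --pt "154 30 13 0 0 0 70" --pt "154 50 13 0 0 0 70"

```text
clock: 22.0
tcp_pos: [0.513, -0.1477, 0.2024]
orientation: [-1.205, 1.219, -1.227]
contact_force: [-0.4, 0.6, 0.1]
grip_width: 0.0699
```

>>> drive_tool --pt "0 0 0 0 0 0 70"

```text
clock: 22.1
tcp_pos: [0.5112, -0.1474, 0.2]
orientation: [-1.206, 1.224, -1.224]
contact_force: [0.9, 0.8, -0.1]
grip_width: 0.0702
```

```bash
python3 - <<'E'
from h import *
plan(.515,-.143,.129)
S=snap('scene','s22');T=snap('top','t22')
cv2.imwrite('pics/s22c.png',cv2.resize(S['frame'][110:290,200:400],None,fx=3.2,fy=3.2,interpolation=cv2.INTER_CUBIC))
for n,u,v,z in [('pile',177.5,220.3,.177)]: print(n,hole(T,u,v,z))
cv2.imwrite('pics/t22c.png',cv2.resize(T['frame'][140:300,90:300],None,fx=3.7,fy=3.7))
E
```

```text
t 22.1 tcp [ 0.5112 -0.1474  0.2   ] shift [-4.8 70.9  4. ] turn [ 0.2 -1.1  0.2] F [ 0.9  0.8 -0.1] w 70.2
pile {'px': (177.57, 220.26), 'r_mm': np.float64(9.6), 'P': array([0.5002, 0.1477, 0.177 ]), 'rng': 0.522}
```

View pics/s22c.png

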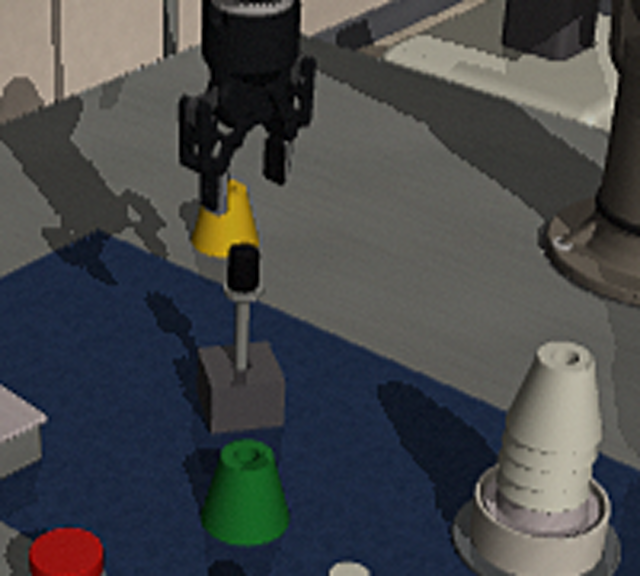

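View pics/t22c.png

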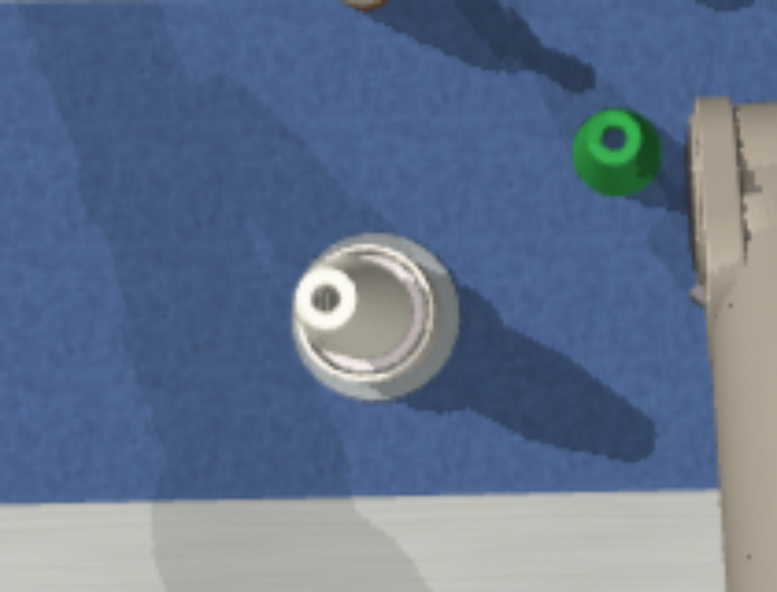

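>>> drive_tool --pt "-5 5 4 0 -1 0 70" --pt "-5 25 4 0 -1 0 70" --pt "-5 50 4 0 -1 0 70" --pt "-5 70 4 0 -1 0 70" --pt "-5 71 4 0 -1 0 70"

```text
clock: 22.7
tcp_pos: [0.5163, -0.1415, 0.13]
orientation: [-1.216, 1.208, -1.209]
contact_force: [-0.3, 0.8, 0.2]
grip_width: 0.0699
```

>>> drive_tool --pt "0 0 0 0 0 0 70"

```text
clock: 22.8
tcp_pos: [0.5172, -0.1406, 0.1308]
orientation: [-1.215, 1.206, -1.209]
contact_force: [-0.3, 0.5, -0.5]
grip_width: 0.0698
```

```bash
python3 - <<'E'
from h import *
plan(.515,-.143,.129)
S=snap('scene','s23')
cv2.imwrite('pics/s23c.png',cv2.resize(S['frame'][130:260,220:340],None,fx=4.5,fy=4.5,interpolation=cv2.INTER_CUBIC))
E
```

```text
t 22.8 tcp [ 0.5172 -0.1406  0.1308] shift [ 2.4  1.9 -2.2] turn [0.1 0.2 0.2] F [-0.3  0.5 -0.5] w 69.8
```

View pics/s23c.png

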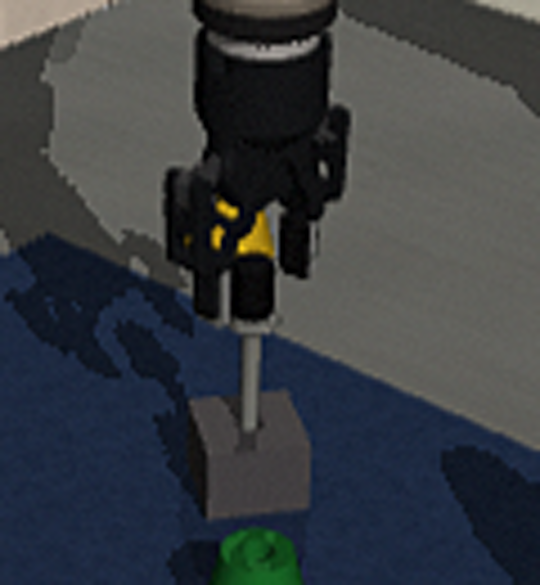

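>>> drive_tool --pt "2 1 -2 0 0 0 70" --pt "2 1 -2 0 0 0 40" --pt "2 1 -2 0 0 0 15" --pt "2 1 -2 0 0 0 15" --pt "2 1 -2 0 0 0 15" --squeeze 60

```text
clock: 23.35
tcp_pos: [0.5157, -0.1426, 0.1306]
orientation: [-1.215, 1.205, -1.209]
contact_force: [-0.5, 0.1, 3.4]
grip_width: 0.0243
```

>>> drive_tool --pt "0 0 0 0 0 0 15" --pt "0 0 0 0 0 0 15" --pt "0 0 0 0 0 0 15"

```text
clock: 23.65
tcp_pos: [0.5156, -0.1426, 0.1307]
orientation: [-1.215, 1.205, -1.209]
contact_force: [-1.0, -0.5, 2.1]
grip_width: 0.0241
```

```bash
python3 - <<'E'
from h import *
plan(.515,-.143,.129); print(r.get_obs()['moment'].round(2))
S=snap('scene','s24')
cv2.imwrite('pics/s24c.png',cv2.resize(S['frame'][130:260,220:340],None,fx=4.5,fy=4.5,interpolation=cv2.INTER_CUBIC))
E
```

```text
t 23.6 tcp [ 0.5156 -0.1426  0.1307] shift [ 0.4  1.7 -0.6] turn [0.  0.2 0.3] F [-1.  -0.5  2.1] w 24.1
[-0.01  0.17  0.02]
```

View pics/s24c.png

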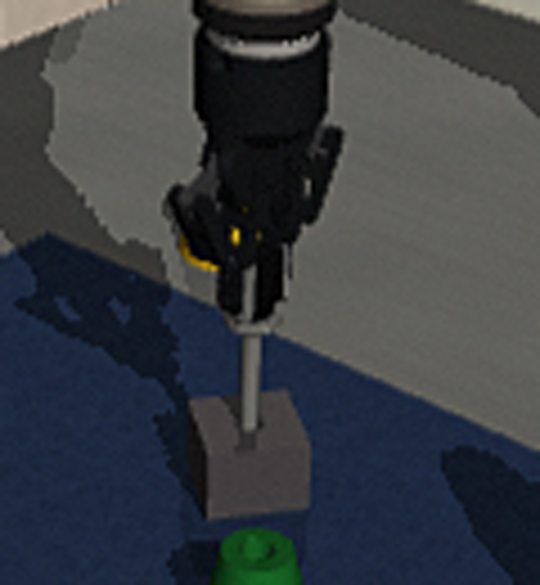

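Rod gripped. Lifting straight up.

>>> drive_tool --pt "0 -15 0 0 0 0 15" --pt "0 -35 0 0 0 0 15" --pt "0 -60 0 0 0 0 15" --pt "0 -95 0 0 0 0 15" --pt "0 -140 0 0 0 0 15"

```text
clock: 24.2
tcp_pos: [0.5144, -0.1416, 0.2714]
orientation: [-1.216, 1.207, -1.207]
contact_force: [0.8, -0.0, -0.6]
grip_width: 0.0242
```

>>> drive_tool --pt "0 -40 0 0 0 0 15" --pt "-20 -75 0 0 0 0 15" --pt "-60 -80 -2 0 0 0 15" --pt "-105 -80 -5 0 0 0 15" --pt "-150 -80 -8 0 0 0 15"

```text
clock: 24.7
tcp_pos: [0.5055, 0.0102, 0.3522]
orientation: [-1.215, 1.206, -1.208]
contact_force: [0.9, 0.7, -1.4]
grip_width: 0.0248
```

>>> drive_tool --pt "0 0 0 0 0 0 15"

```text
clock: 24.8
tcp_pos: [0.5042, 0.0178, 0.3535]
orientation: [-1.218, 1.199, -1.199]
contact_force: [-0.7, 0.6, -1.6]
grip_width: 0.0251
```

```bash
python3 - <<'E'
from h import *
plan(.5,.148,.35); print(r.get_obs()['moment'].round(2))
S=snap('scene','s25')
cv2.imwrite('pics/s25.png',cv2.resize(S['frame'][50:310,220:480],None,fx=2.3,fy=2.3,interpolation=cv2.INTER_CUBIC))
E
```

```text
t 24.8 tcp [0.5042 0.0178 0.3535] shift [-130.2    3.3   -2.3] turn [0.1 0.8 0.1] F [-0.7  0.6 -1.6] w 25.1
[ 0.02 -0.04 -0.05]
```

View pics/s25.png

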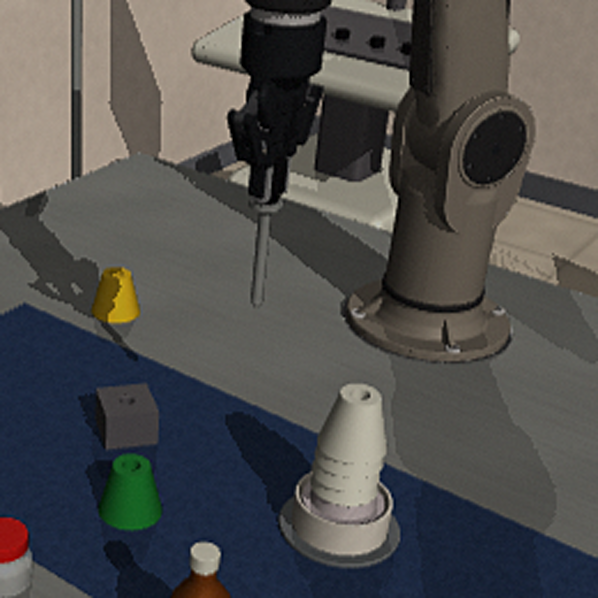

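>>> drive_tool --pt "-40 0 -1 0 0.8 0 15" --pt "-85 0 -2 0 0.8 0 15" --pt "-128 0 -3 0 0.8 0 15" --pt "-128 10 -3 0 0.8 0 15" --pt "-128 20 -3 0 0.8 0 15"

```text
clock: 25.35
tcp_pos: [0.5003, 0.1421, 0.3329]
orientation: [-1.211, 1.209, -1.213]
contact_force: [0.1, -1.1, -0.9]
grip_width: 0.0242
```

>>> drive_tool --pt "0 0 0 0 0 0 15"

```text
clock: 25.45
tcp_pos: [0.5, 0.1394, 0.3312]
orientation: [-1.214, 1.213, -1.214]
contact_force: [-0.6, -0.0, -2.0]
grip_width: 0.0246
```

```bash
python3 - <<'E'
from h import *
plan(.5,.148,.31); p=r.get_obs()['tcp_pos']
S=snap('scene','s26')
print(proj(S,[[p[0],p[1],p[2]-.1225],[.5,.1478,.177],[p[0],p[1],.177]]).round(1))
cv2.imwrite('pics/s26.png',cv2.resize(S['frame'][130:310,290:470],None,fx=3.3,fy=3.3,interpolation=cv2.INTER_CUBIC))
T=snap('top','t26'); cv2.imwrite('pics/t26c.png',cv2.resize(T['frame'][170:270,130:230],None,fx=4,fy=4))
E
```

```text
t 25.4 tcp [0.5    0.1394 0.3312] shift [-8.7 21.1  0.1] turn [ 0.2 -0.2  0.3] F [-0.6 -0.  -2. ] w 24.6
[[375.6 208.2]
 [376.9 221.1]
 [373.7 219.8]]
```

View pics/s26.png

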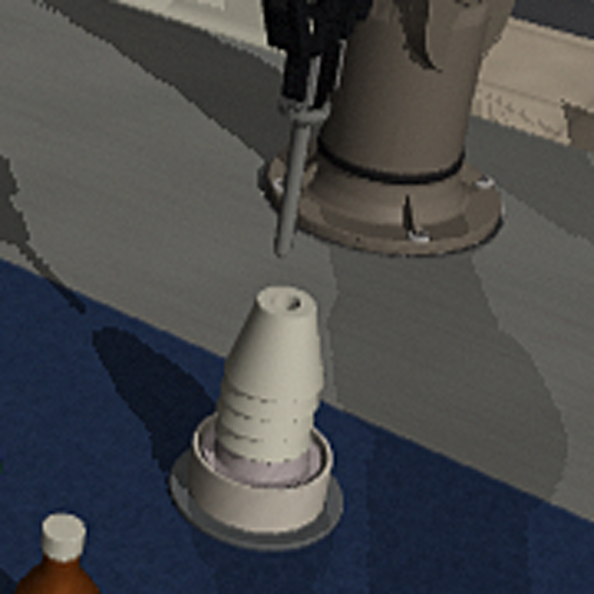

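View pics/t26c.png

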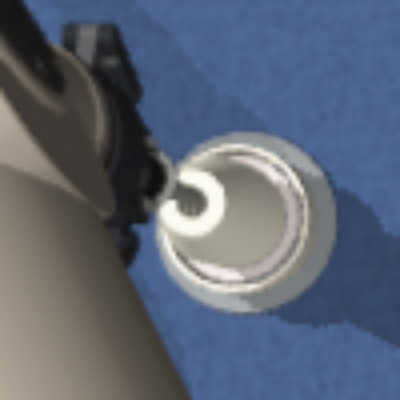

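The rod tip shows at about (376,207), as predicted. I need +8 mm in y; correcting before descent.

>>> drive_tool --pt "-8 8 0 0 0 0 15" --pt "-9 14 0 0 0 0 15" --pt "-9 14 0 0 0 0 15" --pt "-9 14 0 0 0 0 15"

```text
clock: 25.95
tcp_pos: [0.5006, 0.1487, 0.3183]
orientation: [-1.212, 1.212, -1.215]
contact_force: [-0.3, -0.6, -0.6]
grip_width: 0.0243
```

>>> drive_tool --pt "0 0 0 0 0 0 15" --pt "0 0 0 0 0 0 15"

```text
clock: 26.15
tcp_pos: [0.5007, 0.1488, 0.3186]
orientation: [-1.211, 1.212, -1.215]
contact_force: [-0.8, 0.2, -1.1]
grip_width: 0.025
```

```bash
python3 - <<'E'
from h import *
plan(.5,.148,.21); p=r.get_obs()['tcp_pos']
S=snap('scene','s27');plan(.5,.148,.21); 
print(proj(S,[[p[0],p[1],p[2]-.1225],[.5,.1478,.177]]).round(1))
cv2.imwrite('pics/s27.png',cv2.resize(S['frame'][160:260,330:430],None,fx=6,fy=6,interpolation=cv2.INTER_CUBIC))
T=snap('top','t27'); cv2.imwrite('pics/t27c.png',cv2.resize(T['frame'][195:245,155:205],None,fx=8,fy=8,interpolation=cv2.INTER_CUBIC))
E
```

```text
t 26.1 tcp [0.5007 0.1488 0.3186] shift [  0.3 108.6  -0.5] turn [ 0.1 -0.3  0.3] F [-0.8  0.2 -1.1] w 25.0
t 26.2 tcp [0.5007 0.1488 0.3186] shift [  0.3 108.6  -0.5] turn [ 0.1 -0.3  0.3] F [ 0.2 -1.  -1.2] w 24.7
[[378.2 214.4]
 [376.9 221.1]]
```

View pics/s27.png

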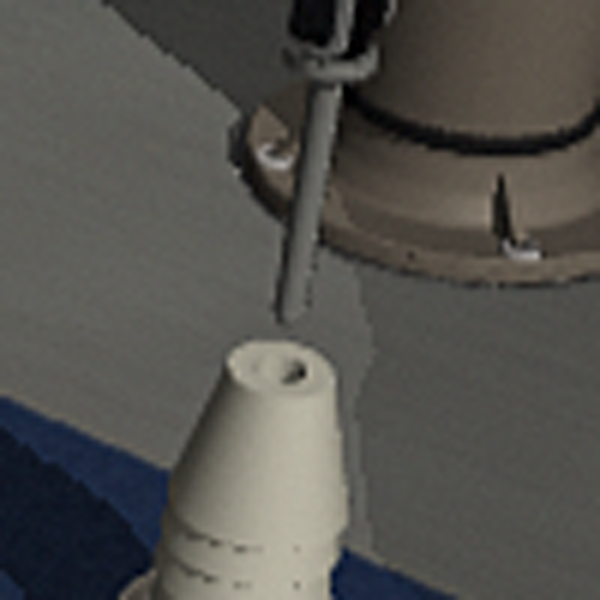

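View pics/t27c.png

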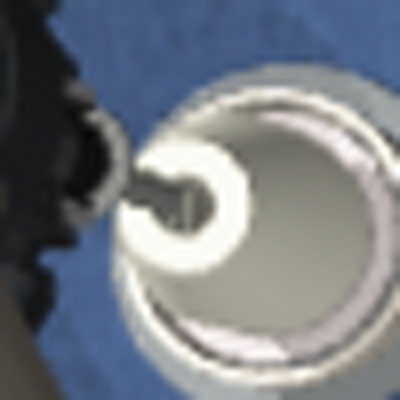

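Aligned: in both views the tip sits over the hole. Descending in stages.

>>> drive_tool --pt "0 8 0 0 0 0 15" --pt "0 16 0 0 0 0 15" --pt "0 24 0 0 0 0 15" --pt "0 32 0 0 0 0 15" --pt "0 40 0 0 0 0 15"

```text
clock: 26.75
tcp_pos: [0.5004, 0.1485, 0.2775]
orientation: [-1.212, 1.212, -1.215]
contact_force: [0.1, -0.3, -1.1]
grip_width: 0.0244
```

```bash
python3 - <<'E'
from h import *
plan(.5,.148,.21)
S=snap('scene','s28');
cv2.imwrite('pics/s28.png',cv2.resize(S['frame'][160:300,320:430],None,fx=4.2,fy=4.2,interpolation=cv2.INTER_CUBIC))
E
```

```text
t 26.8 tcp [0.5004 0.1485 0.2775] shift [ 0.2 67.5 -0.3] turn [ 0.1 -0.3  0.3] F [ 0.1 -0.3 -1.1] w 24.4
```

View pics/s28.png

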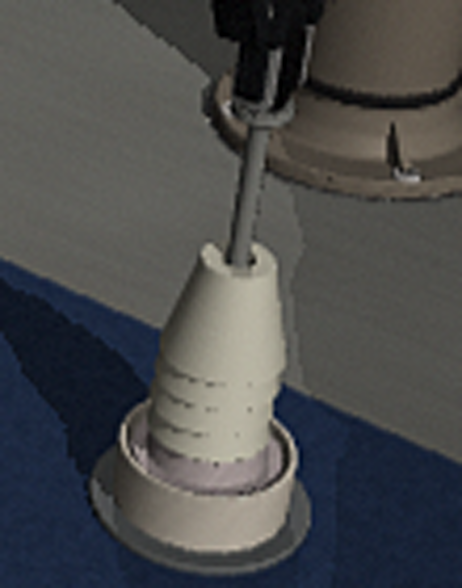

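The tip is in the hole and there's no side force.

>>> drive_tool --pt "0 12 0 0 0 0 15" --pt "0 24 0 0 0 0 15" --pt "0 36 0 0 0 0 15" --pt "0 48 0 0 0 0 15" --pt "0 60 0 0 0 0 15"

```text
clock: 27.3
tcp_pos: [0.4994, 0.1478, 0.2151]
orientation: [-1.214, 1.214, -1.214]
contact_force: [0.5, 0.6, -1.5]
grip_width: 0.0243
```

>>> drive_tool --pt "0 6 0 0 0 0 15" --pt "0 12 0 0 0 0 15" --pt "0 18 0 0 0 0 15" --pt "0 26 0 0 0 0 15" --pt "0 31 0 0 0 0 15"

```text
clock: 27.8
tcp_pos: [0.4994, 0.1476, 0.1836]
orientation: [-1.214, 1.214, -1.214]
contact_force: [-0.1, -0.8, 1.2]
grip_width: 0.0241
```

```bash
python3 - <<'E'
from h import *
plan(.5,.148,.184)
S=snap('scene','s29');
cv2.imwrite('pics/s29.png',cv2.resize(S['frame'][160:300,320:430],None,fx=4.2,fy=4.2,interpolation=cv2.INTER_CUBIC))
E
```

```text
t 27.8 tcp [0.4994 0.1476 0.1836] shift [-0.4 -0.4  0.6] turn [ 0.3 -0.3  0.3] F [-0.1 -0.8  1.2] w 24.1
```

View pics/s29.png

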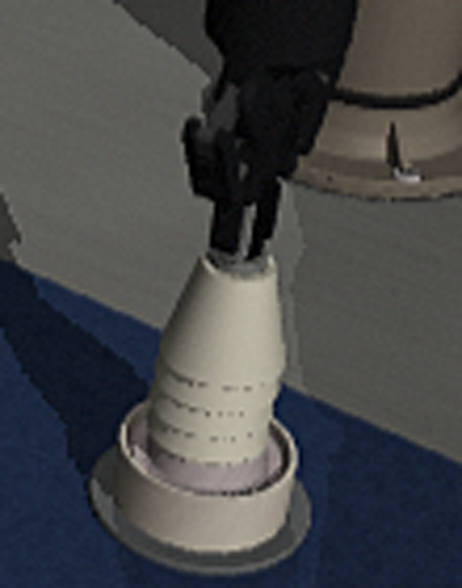

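The collar is on the top cup and the force changed sign from -1.5 to +1.2 N. Releasing.

>>> drive_tool --pt "0 0 0 0 0 0 35" --pt "0 0 0 0 0 0 60" --pt "0 0 0 0 0 0 70" --pt "0 0 0 0 0 0 70" --pt "0 -20 0 0 0 0 70"

```text
clock: 28.35
tcp_pos: [0.4977, 0.1467, 0.2014]
orientation: [-1.219, 1.217, -1.213]
contact_force: [0.3, -0.1, -0.1]
grip_width: 0.0702
```

>>> drive_tool --pt "0 -20 0 0 0 0 70" --pt "0 -60 0 0 0 0 70" --pt "30 -90 0 0 0 0 70" --pt "75 -90 0 0 0 0 70" --pt "120 -90 0 0 0 0 70"

```text
clock: 28.85
tcp_pos: [0.4985, 0.0267, 0.2938]
orientation: [-1.217, 1.213, -1.213]
contact_force: [0.3, 0.5, -0.1]
grip_width: 0.0698
```

>>> drive_tool --pt "40 0 0 0 0 0 70" --pt "80 0 0 0 0 0 70" --pt "80 0 0 0 0 0 70" --pt "80 0 0 0 0 0 70"

```text
clock: 29.25
tcp_pos: [0.4983, -0.054, 0.2944]
orientation: [-1.216, 1.214, -1.215]
contact_force: [-0.2, 0.6, 1.2]
grip_width: 0.0704
```

```bash
python3 - <<'E'
from h import *
plan(.5,.148,.184)
S=snap('scene','s30');T=snap('top','t30')
a=cv2.resize(S['frame'][160:300,310:430],None,fx=4.1,fy=4.1,interpolation=cv2.INTER_CUBIC); cv2.imwrite('pics/s30c.png',a)
for z in(.215,): print(hole(T,175,220,z,half=12))
cv2.imwrite('pics/t30c.png',cv2.resize(T['frame'][120:300,90:400],None,fx=2.5,fy=2.5))
E
```

```text
t 29.2 tcp [ 0.4983 -0.054   0.2944] shift [-202.8  109.1    1.3] turn [ 0.3 -0.3  0.4] F [-0.2  0.6  1.2] w 70.4
None
```

View pics/s30c.png

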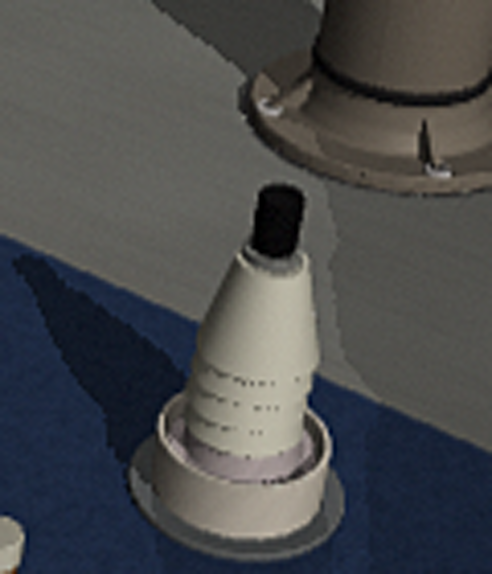

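View pics/t30c.png

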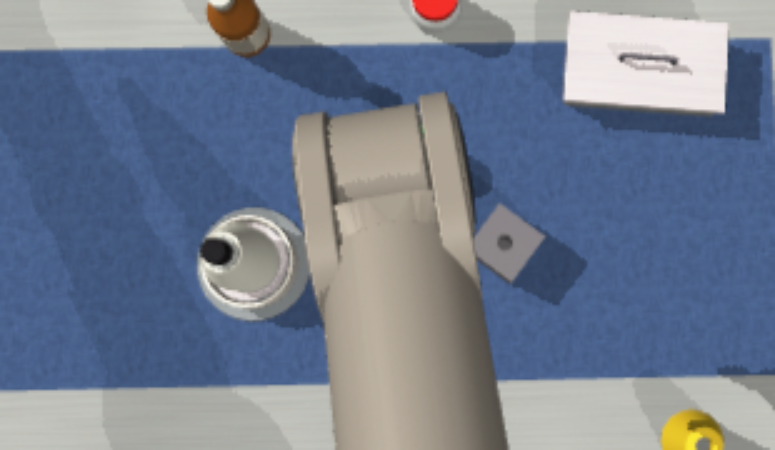

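```bash
python3 - <<'E'
from h import *
S=dict(np.load('pics/s30.npz'));T=dict(np.load('pics/t30.npz'));P=[]
for f,b in((S,(365,195,395,230)),(T,(160,205,192,232))):
    x0,y0,x1,y1=b; m=(f['frame'].max(2)[y0:y1,x0:x1]<60).astype(np.uint8)
    n,l,st,c=cv2.connectedComponentsWithStats(m); i=1+np.argmax(st[1:,4]); P.append(c[i]+[x0,y0]); print(P[-1],st[i])
A=[];bb=[]
for f,p in zip((S,T),P):
    o,d=ray(f,*p); d/=np.linalg.norm(d); M=np.eye(3)-np.outer(d,d); A.append(M); bb.append(M@o)
print('head centre',np.linalg.lstsq(np.vstack(A),np.hstack(bb),rcond=None)[0].round(4))
r.hand_in()
E
```

```text
[377.21649485 213.46391753] [  6  10  13  18 194]
[176.25252525 220.34343434] [10 11 13 10 99]
head centre [0.4987 0.1458 0.1965]
the job is handed in; nothing more can be done
```

The job is done and handed in at about 29 s on the robot's clock; the hand-in reports no verdict.

- **Cups:** I found four white cups and nested all four on the taper. The seams are evenly spaced, and the top hole sat at (0.500, 0.148).
- **Pressing:** I pressed the pile to the bottom stop. The fingertips halted at z = 0.147, the expected height, with force rising to about 18 N. The pile then rose again.
- **Rod:** I took the rod from its stand and lowered it through the cups until the collar rested on the top cup.

**Last checks:** The rod head's centre measured (0.499, 0.146, 0.197), against about (0.500, 0.148, 0.197) expected. The collar is on the top cup and the gripper is clear. The other things on the bench look undisturbed.

**Disagreements:**
- One automatic reading of the pile hole right after pressing was off, because the arm blocked the view. A clear repeat matched the earlier value.
- At the start, the scene view put hole centres up to about 8 mm from the top view because the holes were partly lit, so I relied on the top view.
- The hole finder returned nothing on the last top picture, where the rod head covers the hole. I located the head from both views instead.

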